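Scan the test fixture's label, then hold its sprung cover open

TASK

Take the stick scanner out of its stand and aim its nose square at the barcode label on the test fixture's sloping console from about 60 mm away, holding it steady there for over a second, then stand it back in its stand nose down and let go of it. Then lift the fixture's cover by its handle and hold it open at 40 degrees so that the part inside can be inspected: the cover springs shut by itself, so the program finishes while the gripper is still holding it there. Leave the bottle, the parts bin and the roll of tape where they are.

Things in the scene. Friction and masses are not known exactly. Their poses are not given: they have to be found in the camera images.
- scanner: Loose stick scanner, 140 g: round grey barrel 32 mm in diameter, 165 mm long in all, its nose 40 mm wide for 22 mm then tapering to the barrel at 40 mm. Stands nose down in the stand. Origin: centre of the flat nose face; z runs from nose to tail; it looks along -z. A thumb button stands 2 mm proud 75 mm from the nose face; grip the plain barrel above 85 mm.
- scanner_spot (a point): The spot the scanner looks at: the point on its axis 60 mm out in front of the nose face. Aim so that this point lies on the middle of the label. Its axes are those of the scanner.
- stand: Fixed scanner stand: steel disc 100 mm in diameter, 8 mm thick, with a black open cup, 56 mm wide outside at its foot, 74 mm at the rim, wall 3 mm. Rim 78 mm and inner floor 12 mm above the table (about 50 mm clear width at the floor); the scanner's nose face rests on that floor. Origin: centre of the underside; z up.
- fixture: Fixed test fixture: grey box 180 (x) by 240 (y) by 92 mm high under the cover. A grey console 105 mm wide adjoins its -y side (y -122 to -228 mm): a panel sloping up at 25 degrees from 40 mm high (x = -90 mm) to 99 mm (x = 37 mm), a block 90 mm high behind. Origin: centre of the box's underside; x points from handle side to hinge side, z up. Yaw within 17 degrees.
- label: White barcode label, 64 mm (y) by 44 mm (x), on the middle of the sloping console panel. Origin: its centre; z: its outward normal, leaning 25 degrees from vertical towards the fixture's front (-x of the fixture).
- cover (a joint): Cover's opening angle, rad: 0 shut, grows as its front edge rises, stop at 1.3; 40 degrees is 0.698. Aluminium frame with a clear pane, 190 mm deep, 238 mm wide, 14 mm thick, 450 g, hinged along the box's far edge. Weight and a spring always push it shut: about 3 N at the handle bar.
- cover_bar (a point): Middle of the cover's handle: round steel bar, 12 mm thick, 140 mm long, parallel to the hinge (fixture's y), on an arm at each end; 45 mm free gap between bar and cover. Shut: 100 mm above the table, level with the hinge, 240 mm from it; it swings up on that radius towards the fixture's +x. The bar can turn within fingers that stay pointing down.
- cover_hinge (a point): Middle of the cover's hinge line, fixed on the fixture 96 mm behind its origin, 100 mm above the table; the hinge runs along the fixture's y.
- bottle: Bystander: white plastic bottle, 60 mm in diameter, 150 mm high. Origin: centre of its underside. It may stand at either of two places beside the fixture; the scanner stand is at the other.
- bin: Bystander: open grey bin with small white parts, 150 by 100 by 70 mm. Origin: centre of its underside.
- tape: Bystander: cardboard-coloured roll of tape lying flat, 90 mm in diameter, 24 mm high. Origin: centre of its underside.
Things that resemble listed ones, but are neither listed nor needed, are in the scene too. Several things have the shape of the scanner; the one meant has the colours described above. There is more than one size of the stand; the one meant has the size given above.

How it is judged:
By the outcome, as a careful person would: the job done as asked, in the order asked, and still so for the second after the job is handed in, while the arm keeps its last pose, push and grip.
It also fails if it takes over 61 s, if anything falls off the work surface, if the arm or the gripper's body presses on something with over 40 N, if the wrist force passes 120 N, or if a joint passes its speed limit or range.

ROBOT

A 6-joint arm with a two-finger parallel gripper is mounted at the origin on the work surface. World frame = base frame: x ahead of the robot, y to its left, z up, the work surface at z = 0. Lengths are in mm, angles in rad, forces in N, time in s.
With the tool pointing down it reaches from about 300 to 775 mm from the base axis. Payload 14.6 kg.
Tool frame: the origin (TCP) lies midway between the tips of the shut fingers; the grasp point (between the pads) lies 19 mm behind it (manip.tcp_to_grasp is the distance from the TCP to the grasp point, in mm); z points along the fingers, x is the direction in which the jaws open and shut, and the axes are right-handed (so a half turn about z gives the same grasp; the last joint's range is limited). The gripper opens to 94 mm and grips with 3 to 60 N. Pads are 16 mm wide; open, the fingers measure 119 mm over their backs; the gripper's body (75 mm by 177 mm) begins 78 mm behind the grasp point.
Start: joints at [1.04, 0.3, 1.521, -0, 1.321, -0.067], TCP at [246.038, 491.889, 205.446] pointing down, gripper open.
Joint ranges: [-3.03, 3.03], [-0.79, 2.21], [0.23, 2.52], [-1.04, 4.18], [0, 3.07], [-2.55, 2.55]. Speed limits (rad/s): [2.22, 2.22, 2.57, 3.14, 3.14, 3.14].

INTERFACE

Orientations are given as [roll, pitch, yaw] about the fixed x, y, z axes, in that order (R = Rz(yaw) Ry(pitch) Rx(roll)).
In Python, from cell import manip gives the robot as it stands.
- The arm moves only by the tool arm_command, never from a script. Its argument "steps" is a list of rows, each a list of 3 entries, a list of its own where there are three numbers: the opening, from 0 (shut) to 1 (fully open), then the shift along the tool's x, y, z in cm, then the turn about the tool's z in rad. A call has 1 to 5 rows; each row shifts and turns the commanded pose from where the row before left it, along the tool's axes as they then stand; what a row does not reach is not made up. A row lasts 1/12 s, in which the tool goes at most 41.7 mm and 7.16 degrees, less where a joint would pass 70% of its speed; a pose out of reach is approached as far as the arm can. A call with a gripper value outside its range is refused whole. The fingers move at their own pace and stop on an object; "force" is the grip in N (left out, the last holds). Time passes only in rows, so rows that do not move let the fingers close. It gives the time, the measured TCP pose, the force and the opening at its end, in the units of the state.
- manip.read_state(): the state, without advancing time (a new reading comes with each control period).
- manip.camera(name): name is "scene" or "top"; returns (picture, depth): 384x512x3 uint8, red, green, blue; 384x512 float32, mm along the optical axis (not along the pixel's ray), 0 where there is no reading.
- manip.calibration(name): a dict with "fx", "fy", "cx", "cy" (pixels), "R" (3x3) and "t" (3): a world point X has camera coordinates R X + t. Camera axes: x right, y down, z forward; pixel columns grow to the right and rows downward; lengths in mm; the calibration is good to about 2 mm. A picture is of the moment at which its call begins. calibration takes no time and is no camera call.
- manip.sign_off(): hands the job in, once; it reports no verdict.
The state is a dict: "clock": time; "joints": joint angles; "qd": joint speeds; "effort": joint torques, N m; "eef_pos": TCP position; "eef_rot": TCP orientation; "wrist_force": force on the tool from outside, world axes, zero at the start; "moment": the same for the moment, N m; "finger_gap": finger opening in mm.
Only numpy, scipy, OpenCV 4.12 (cv2) and the standard library are available. Lean on these libraries where they do the work, as an engineer would, in place of code of your own. Each camera call takes 0.05 s, during which the arm holds its last target.

## Working session

There is one attempt and no reset: what is moved stays moved. The work goes in short steps, Python scripts to look and compute and a tool call to move; the robot and the scene stay as the last step left them, time stands still between calls to the robot, and variables do not carry over. Pictures are saved under pics/ and viewed, and the job is handed in when it is done.

Besides the shell and the picture viewer there is one more tool, called after "Call:" as name(argument=value, ...) on one line, values as JSON. arm_command: Moves the arm, as the interface text tells. Its arguments: {"type":"object","properties":{"steps":{"type":"array","items":{"type":"array"}},"force":{"type":"number"}},"required":["steps"]}

```bash
ls; mkdir -p pics; python3 - <<'E'
from cell import manip
import cv2,numpy as np
for n in("scene","top"):
    p,d=manip.camera(n)
    cv2.imwrite(f"pics/{n}0.png",cv2.resize(p[:,:,::-1],(800,600),interpolation=cv2.INTER_CUBIC))
    np.savez(f"{n}0.npz",p=p,d=d)
    print(n,manip.calibration(n))
print(manip.read_state())
E
```

```text
pics
scene {'fx': 476.62195863903526, 'fy': 476.62195863903526, 'cx': 255.61536114954237, 'cy': 201.8863975036382, 'R': array([[-0.78738014,  0.61616138,  0.01943379],
       [ 0.44415052,  0.58886845, -0.67525126],
       [-0.42750769, -0.5230479 , -0.73733172]]), 't': array([ 336.75207495, -223.27425622, 1950.75781785])}
top {'fx': 490.9099175589176, 'fy': 490.9099175589176, 'cx': 250.8062480045561, 'cy': 190.36645010119582, 'R': array([[ 0.01970927, -0.99980102, -0.00307736],
       [-0.99762748, -0.01946317, -0.06603479],
       [ 0.06596175,  0.00437156, -0.99781258]]), 't': array([  69.6313954 ,  507.99367336, 1295.59771492])}
{'clock': 0.1, 'joints': array([ 1.04037112e+00,  3.00387819e-01,  1.52152824e+00,  2.64546536e-06,
        1.32069238e+00, -6.66370122e-02]), 'qd': array([ 3.05118906e-05, -8.24765269e-04, -7.14841284e-04, -1.12969706e-03,
        1.78322911e-03, -1.39095361e-04]), 'effort': array([ 1.00490135e-03, -5.32636678e+01, -3.53284228e+01,  7.09594740e-02,
        2.34415079e-02, -1.11057741e-04]), 'eef_pos': array([245.93642646, 491.68494956, 204.95436504]), 'eef_rot': array([-3.14152246e+00,  1.01335528e-03,  1.10700751e+00]), 'wrist_force': array([-0.50640674,  1.12738429, -0.13702222]), 'moment': array([-0.00922651,  0.04673231, -0.00589977]), 'finger_gap': 93.84996262061188}
```

View pics/scene0.png

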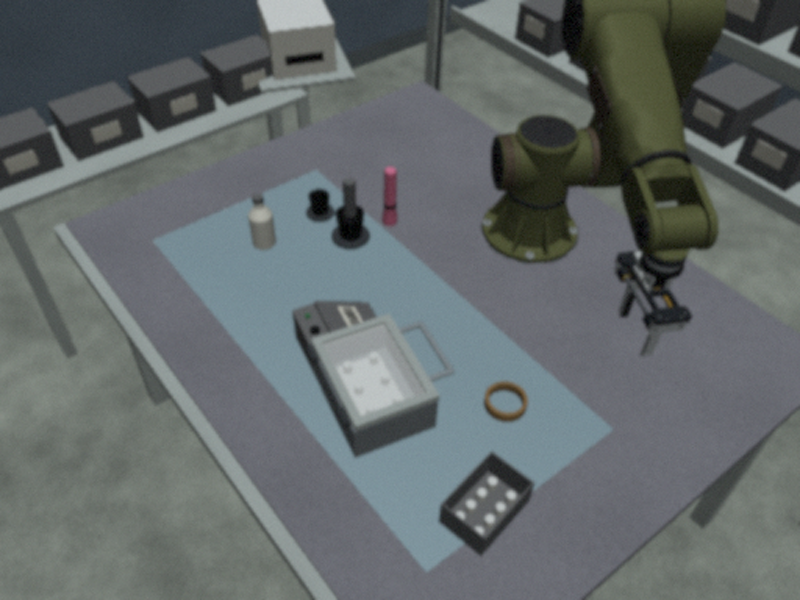

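View pics/top0.png

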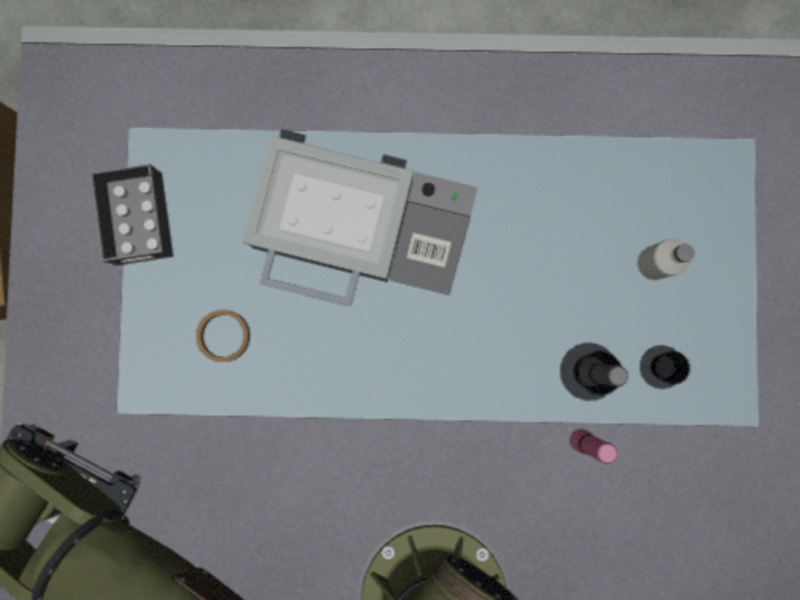

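The scene view shows the grey scanner in the larger stand at about (350,225), with the small decoy stand at (320,205), the pink decoy at (390,195) and the bottle at (262,225). The fixture is in the middle. In the top view the label is at about (430,250), the handle at (310,290), the tape at (222,335) and the bin at (133,213). Next I measure with the depth images.

```bash
cat > h.py <<'E'
import numpy as np,cv2
from cell import manip
def cloud(n,d):
    c=manip.calibration(n);v,u=np.mgrid[0:d.shape[0],0:d.shape[1]]
    P=np.stack([(u-c['cx'])/c['fx']*d,(v-c['cy'])/c['fy']*d,d],-1)
    W=(P-c['t'])@c['R'];W[d<=0]=np.nan
    return W
def proj(n,X):
    c=manip.calibration(n);q=np.asarray(X)@c['R'].T+c['t']
    return np.stack([q[...,0]/q[...,2]*c['fx']+c['cx'],q[...,1]/q[...,2]*c['fy']+c['cy']],-1)
E
python3 - <<'E'
from h import *
np.set_printoptions(precision=1,suppress=True)
for n in("top","scene"):
    z=np.load(f"{n}0.npz");W=cloud(n,z['d']);p=z['p']
    # table level
    if n=="top": print("table z",np.nanmedian(W[120:200,320:360,2]))
    crop=dict(top=(85,195,150,310),scene=(185,295,180,300))[n]
    a,b,c,e=crop
    cv2.imwrite(f"pics/{n}_fix.png",cv2.resize(p[a:b,c:e,::-1],None,fx=5,fy=5,interpolation=cv2.INTER_CUBIC))
    crop=dict(top=(210,300,350,450),scene=(105,165,150,260))[n]
    a,b,c,e=crop
    cv2.imwrite(f"pics/{n}_st.png",cv2.resize(p[a:b,c:e,::-1],None,fx=6,fy=6,interpolation=cv2.INTER_CUBIC))
W=cloud("top",np.load("top0.npz")['d'])
m=(W[...,2]>150)&(W[...,1]<-150)&(W[...,0]>200)
print("tops>150 (y<-150)");v,u=np.nonzero(m)
for a in np.nonzero(m)[0:1]:pass
n,l,s,c=cv2.connectedComponentsWithStats(m.astype(np.uint8))
for i in range(1,n):print(s[i],W[l==i].mean(0),W[l==i][:,2].max())
E
```

```text
table z 0.515454117553523
tops>150 (y<-150)
[435 157   1   1   1] [ 586.9 -363.   150.7] 150.65264134169772
[437 156   4   2   5] [ 587.1 -369.7  153.2] 155.2035916166476
[433 158  11   9  49] [ 574.5 -370.7  151.9] 155.65990415125125
[385 234  17  14 174] [ 386.  -256.4  173.3] 182.9961119142047
[380 283  15  14 157] [ 270.9 -244.9  163.6] 170.89953147910268
```

View pics/top_fix.png

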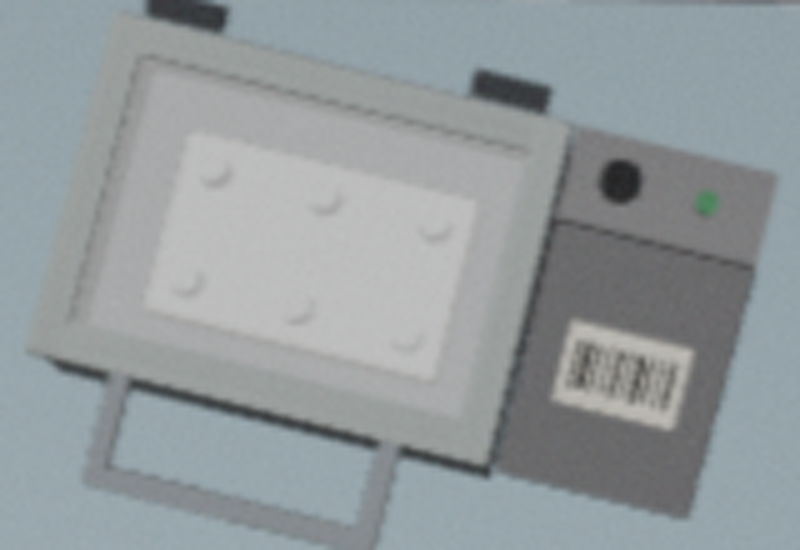

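View pics/scene_st.png

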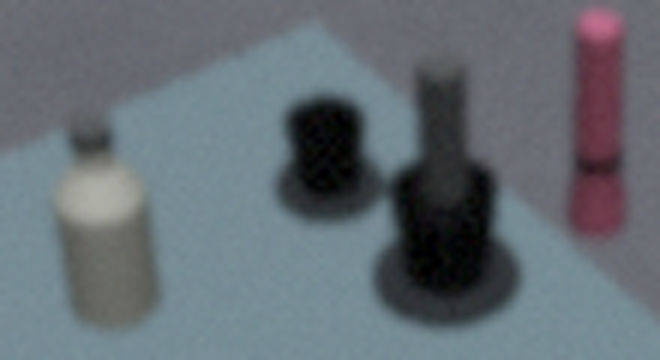

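View pics/top_st.png

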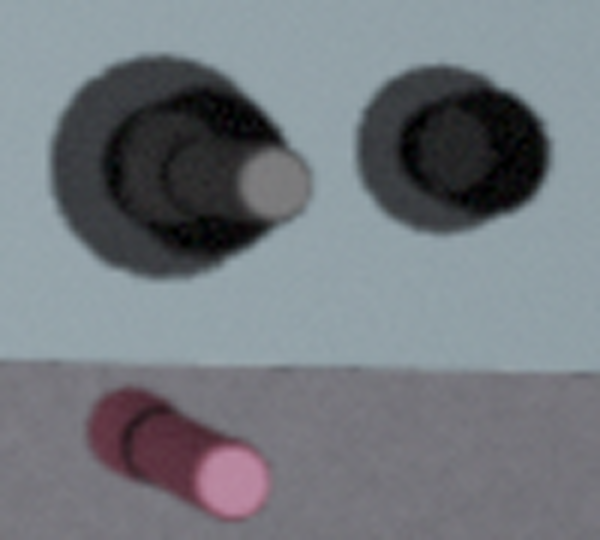

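```bash
cat > fit.py <<'E'
from h import *
from scipy.optimize import least_squares
np.set_printoptions(precision=2,suppress=True)
def up(pts,f,o):return (np.array(pts,float)+.5)/f-.5+np.array(o)
c25,s25=np.cos(np.radians(25)),np.sin(np.radians(25))
def lab(dx,dy):return [-26.5+dx*c25,-175+dy,69.5+dx*s25]
L=[lab(22,32),lab(22,-32),lab(-22,-32),lab(-22,32)]
# image: TL TR BR BL ; top view y left => TL is +y,+x
pix=up([(572,320),(694,350),(675,432),(552,402)],5,(150,85))
# extra: panel front corner right(x-90,y-228,z40), left; cover rear-left (96,119,106),front-left(-94,119,106), front right
X=L+[[-90,-228,40],[96-0,119,106],[-94,119,106],[-94,-119,106],[90,-228,90]]
pix=np.vstack([pix,up([(690,518),(115,12),(28,352),(488,470),(777,177)],5,(150,85))])
X=np.array(X)
def T(p):
    c,s=np.cos(p[2]),np.sin(p[2]);return np.array([[c,-s,0],[s,c,0],[0,0,1]]),np.array([p[0],p[1],0])
def res(p,idx):
    R,t=T(p);return (proj("top",X[idx]@R.T+t)-pix[idx]).ravel()
for idx in (range(4),range(9)):
    idx=list(idx)
    r=least_squares(res,[650,100,-.25],args=(idx,),x_scale=[1,1,.01]);print(r.x,r.fun.reshape(-1,2))
# depth: panel plane
for n in("top","scene"):
    d=np.load(f"{n}0.npz")['d'];W=cloud(n,d);R,t=T(r.x);Lc=(W-t)@R
    m=(abs(Lc[...,0]+26.5)<50)&(abs(Lc[...,1]+175)<42)&(Lc[...,2]>20)&(Lc[...,2]<120)
    P=Lc[m];A=np.c_[P[:,:2]+[26.5,175],np.ones(len(P))];k,rr,_,_=np.linalg.lstsq(A,P[:,2],rcond=None)
    print(n,len(P),"plane",k,np.degrees(np.arctan(k[0])),np.std(A@k-P[:,2]))
    # handle bar
    m=(abs(Lc[...,0]+144)<25)&(abs(Lc[...,1])<50)&(Lc[...,2]>70)&(Lc[...,2]<130)
    print(" bar",m.sum(),Lc[m].mean(0),np.nanpercentile(Lc[m][:,2],[5,50,95]),np.polyfit(Lc[m][:,1],Lc[m][:,0],1))
    m=(abs(Lc[...,0])<90)&(abs(Lc[...,1])<115)&(Lc[...,2]>70)
    print(" cov",np.percentile(Lc[m][:,2],[5,25,50,75,95]))
R,t=T(r.x)
for nm,q in dict(label=lab(0,0),bar=[-144,0,100],hinge=[96,0,100]).items():print(nm,R@q+t)
# scanner/stand : depth
for n in("top","scene"):
    d=np.load(f"{n}0.npz")['d'];W=cloud(n,d)
    m=(np.hypot(W[...,0]-390,W[...,1]+255)<35)&(W[...,2]>160);print(n,"tail",m.sum(),W[m].mean(0),np.percentile(W[m],[3,97],axis=0))
    m=(np.hypot(W[...,0]-390,W[...,1]+255)<70)&(W[...,2]>4)&(W[...,2]<13);print(n,"disc",m.sum(),np.percentile(W[m],[1,99],axis=0))
    for z0 in (90,110,130,150):
        m=(np.hypot(W[...,0]-390,W[...,1]+255)<35)&(abs(W[...,2]-z0)<10);print(n,z0,m.sum(),W[m].mean(0),np.percentile(W[m],[3,97],axis=0))
def ray(n,uv,z):
    c=manip.calibration(n);v=np.array([(uv[0]-c['cx'])/c['fx'],(uv[1]-c['cy'])/c['fy'],1])
    o=-c['R'].T@c['t'];v=c['R'].T@v;return o+v*(z-o[2])/v[2]
print("tail top",ray("top",up((274,183),6,(350,210)),177))
print("disc top",ray("top",up((162,167),6,(350,210)),8))
print("tail scene",ray("scene",up((443,68),6,(150,105)),177),"disc scene",ray("scene",up((447,272),6,(150,105)),8))
E
python3 fit.py
```

```text
[646.85 185.64  -0.22] [[ 0.06  0.34]
 [-0.03  0.19]
 [-0.31 -0.37]
 [ 0.28 -0.16]]
[646.12 185.85  -0.21] [[ 0.06  0.33]
 [ 0.    0.04]
 [-0.2  -0.49]
 [ 0.36 -0.15]
 [ 0.33  1.02]
 [ 0.15 -2.52]
 [-0.72  2.1 ]
 [-0.27  0.32]
 [ 0.32 -0.7 ]]
top 1334 plane [ 0.47 -0.   69.9 ] 24.970492520153076 2.7052451856616617
 bar 185 [-141.64    0.27  103.46] [ 99.25 103.38 107.44] [   0.01 -141.64]
 cov [ 97.83 100.5  102.61 105.32 108.9 ]
scene 360 plane [ 0.46  0.   72.53] 24.57886455598679 2.4413655218432555
 bar 93 [-140.03    1.7   105.15] [ 99.81 105.29 109.65] [   0.02 -140.07]
 cov [ 99.3  102.66 104.89 107.48 111.38]
label [583.19  20.42  69.5 ]
bar [505.38 216.32 100.  ]
hinge [739.94 165.54 100.  ]
top tail 159 [ 386.1  -257.33  174.98] [[ 372.62 -271.57  163.72]
 [ 400.21 -244.23  180.06]]
top disc 543 [[ 330.69 -312.3     4.05]
 [ 452.67 -195.05   12.63]]
top 90 34 [ 390.6  -244.65   88.06] [[ 371.26 -257.48   80.36]
 [ 420.91 -223.76   98.13]]
top 110 31 [ 387.29 -247.94  109.92] [[ 372.21 -257.76  100.83]
 [ 401.43 -243.52  118.72]]
top 130 25 [ 387.22 -246.53  130.37] [[ 372.27 -252.68  120.73]
 [ 399.4  -243.43  139.37]]
top 150 30 [ 385.67 -247.13  150.38] [[ 371.73 -253.2   142.27]
 [ 399.87 -243.49  159.62]]
scene tail 64 [ 388.89 -254.53  174.29] [[ 373.32 -271.28  162.72]
 [ 401.41 -243.17  182.75]]
scene disc 240 [[ 325.19 -315.73    4.07]
 [ 454.33 -188.75   12.68]]
scene 90 41 [ 393.37 -247.46   87.83] [[ 365.45 -269.19   80.33]
 [ 417.85 -225.16   99.15]]
scene 110 32 [ 391.6  -249.64  109.43] [[ 376.77 -260.44  101.27]
 [ 401.78 -241.84  118.76]]
scene 130 37 [ 391.6  -250.86  129.96] [[ 376.36 -274.77  121.02]
 [ 402.24 -240.52  139.17]]
scene 150 37 [ 391.13 -250.92  151.16] [[ 374.85 -266.73  141.61]
 [ 402.42 -241.83  159.22]]
tail top [ 386.49 -259.76  177.  ]
disc top [ 387.67 -258.97    8.  ]
tail scene [ 384.94 -256.44  177.  ] disc scene [ 386.88 -257.95    8.  ]
```

Call:
arm_command(steps=[[1,[0,0,0],0.085],[1,[0,0,0],0.084],[1,[0,0,0],0.084],[1,[-3.0,1.25,0],0],[1,[-3.7,1.55,0],0]], force=5)

```text
clock: 0.52
eef_pos: [222.9, 422.7, 204.1]
eef_rot: [3.141, 0.002, 0.854]
wrist_force: [0.6, 0.5, 0.9]
finger_gap: 94.1
```

Call:
arm_command(steps=[[1,[-3.7,1.55,0],0],[1,[-3.7,1.55,0],0],[1,[-3.7,1.55,0],0],[1,[-3.7,1.55,0],0],[1,[-3.7,1.55,0],0]])

```text
clock: 0.93
eef_pos: [159.0, 230.9, 204.8]
eef_rot: [3.142, 0.001, 0.855]
wrist_force: [0.3, 0.3, 1.6]
finger_gap: 94.0
```

Call:
arm_command(steps=[[1,[-3.7,1.55,0],0],[1,[-3.7,1.55,0],0],[1,[-3.7,1.55,0],0],[1,[-3.7,1.55,0],0],[1,[-3.7,1.55,0],0]])

```text
clock: 1.35
eef_pos: [125.2, 73.8, 202.7]
eef_rot: [-3.137, 0.017, 0.855]
wrist_force: [0.8, 0.3, 0.1]
finger_gap: 93.9
```

A positive turn about tool z lowers the world yaw, so the last turn went the wrong way. I'll back away from the base and correct the yaw.

Call:
arm_command(steps=[[1,[1.4,3.6,0],0],[1,[1.4,3.6,0],0],[1,[1.4,3.6,0],0],[1,[1.4,3.6,0],0],[1,[1.4,3.6,0],0]])

```text
clock: 1.77
eef_pos: [309.5, 8.2, 200.6]
eef_rot: [-3.137, 0.017, 0.853]
wrist_force: [0.9, 0.3, 0.9]
finger_gap: 93.9
```

Call:
arm_command(steps=[[1,[0,0,0],-0.1],[1,[0,0,0],-0.1],[1,[0,0,0],-0.1],[1,[0,0,0],-0.1],[1,[0,0,0],-0.1]])

```text
clock: 2.18
eef_pos: [307.7, 9.6, 200.9]
eef_rot: [-3.129, 0.013, 1.359]
wrist_force: [1.2, -0.2, 0.4]
finger_gap: 93.9
```

Call:
arm_command(steps=[[1,[-3.1,1.7,0],0],[1,[-3.5,1.9,0],0],[1,[-3.5,1.9,0],0],[1,[-3.5,1.9,0],0],[1,[-3.5,1.9,0],0]])

```text
clock: 2.6
eef_pos: [361.8, -179.4, 202.1]
eef_rot: [-3.129, 0.013, 1.354]
wrist_force: [1.0, 1.3, -0.1]
finger_gap: 94.2
```

Call:
arm_command(steps=[[1,[-3.5,1.9,0],0],[1,[-3.0,1.6,0],0],[1,[-1.0,0.55,0],0],[1,[0,0,0],0],[1,[0,0,0],0]])

```text
clock: 3.02
eef_pos: [384.9, -258.8, 202.1]
eef_rot: [-3.128, 0.012, 1.353]
wrist_force: [-1.1, -0.2, -0.1]
finger_gap: 94.0
```

```bash
python3 - <<'E'
from h import *
s=manip.read_state();print(s['eef_pos'],s['eef_rot'],s['joints'])
from scipy.spatial.transform import Rotation as Ro
print(Ro.from_euler('xyz',s['eef_rot']).as_matrix().round(4))
for n,c in(("scene",(85,165,150,260)),("top",(200,300,340,460))):
    p,d=manip.camera(n);np.savez(f"{n}1.npz",p=p,d=d);a,b,e,f=c
    cv2.imwrite(f"pics/{n}1.png",cv2.resize(p[a:b,e:f,::-1],None,fx=6,fy=6,interpolation=cv2.INTER_CUBIC))
E
```

```text
[ 384.93544227 -258.80351471  202.13435762] [-3.1280373   0.01213015  1.35342766] [-0.66108676  0.11488085  1.75245337 -0.01750234  1.28133682 -2.00937695]
[[ 0.2156  0.9763 -0.0159]
 [ 0.9764 -0.2158 -0.0089]
 [-0.0121 -0.0136 -0.9998]]
```

View pics/scene1.png

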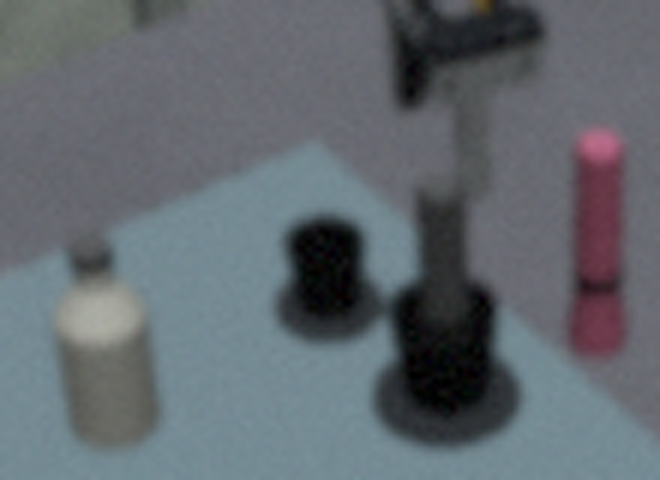

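View pics/top1.png

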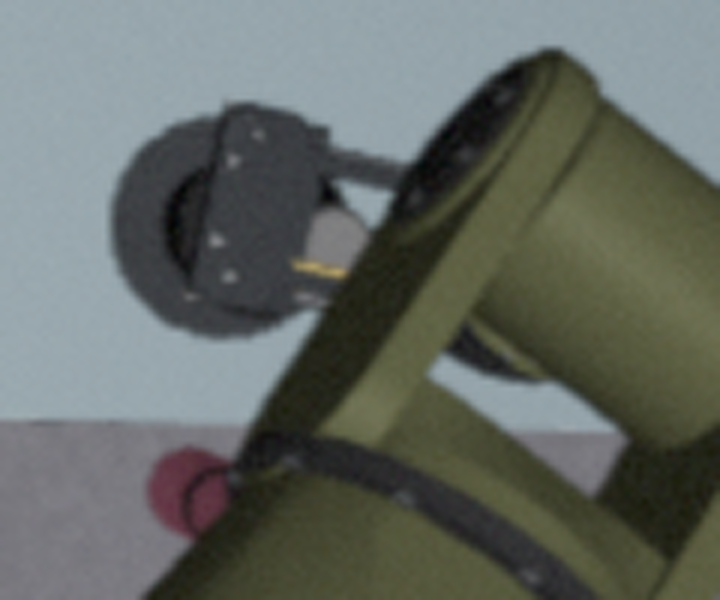

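The scene crop shows the fingers straddling the scanner tail at about (443,187). Next I descend.

Call:
arm_command(steps=[[1,[0.2,0.3,1.0],0],[1,[0,0,2.5],0],[1,[0,0,2.5],0],[1,[0,0,2.5],0],[1,[0,0,1.7],0]])

```text
clock: 3.53
eef_pos: [386.6, -257.4, 98.2]
eef_rot: [-3.128, 0.012, 1.355]
wrist_force: [0.3, 0.2, 0.5]
finger_gap: 94.0
```

Call:
arm_command(steps=[[0.3,[0,0,0],0],[0.3,[0,0,0],0],[0.3,[0,0,0],0],[0.3,[0,0,0],0],[0.3,[0,0,0],0]], force=4)

```text
clock: 3.95
eef_pos: [387.6, -259.2, 101.7]
eef_rot: [-3.131, 0.014, 1.354]
wrist_force: [-0.4, 0.7, 1.3]
finger_gap: 64.0
```

Call:
arm_command(steps=[[0,[0,0,0],0],[0,[0,0,0],0],[0,[0,0,0],0],[0,[0,0,0],0],[0,[0,0,0],0]], force=4)

```text
clock: 4.37
eef_pos: [387.2, -259.1, 100.7]
eef_rot: [-3.129, 0.013, 1.354]
wrist_force: [0.3, -0.0, 0.9]
finger_gap: 31.9
```

Call:
arm_command(steps=[[0,[0,0,0],0],[0,[0,0,0],0],[0,[0,0,0],0]], force=4)

```text
clock: 4.62
eef_pos: [387.1, -259.1, 100.6]
eef_rot: [-3.129, 0.013, 1.354]
wrist_force: [-0.0, 0.0, 1.4]
finger_gap: 31.7
```

Call:
arm_command(steps=[[0,[0,-0.8,0],0],[0,[0,-0.8,0],0],[0,[0,-0.8,0],0],[0,[0,-0.6,0],0],[0,[0,-0.3,0],0]], force=4)

```text
clock: 5.03
eef_pos: [353.9, -251.6, 101.0]
eef_rot: [-3.129, 0.013, 1.354]
wrist_force: [2.1, -0.5, -0.7]
finger_gap: 32.0
```

```bash
cat > look.py <<'E'
import sys
from h import *
k=sys.argv[1];a=list(map(int,sys.argv[3:7]));n=sys.argv[2];f=float(sys.argv[7]) if len(sys.argv)>7 else 6
p,d=manip.camera(n);np.savez(f"{n}{k}.npz",p=p,d=d)
q=cv2.resize(p[a[0]:a[1],a[2]:a[3],::-1],None,fx=f,fy=f,interpolation=cv2.INTER_CUBIC)
q=np.clip(q.astype(float)*1.6,0,255).astype(np.uint8)
cv2.imwrite(f"pics/{n}{k}.png",q)
s=manip.read_state();print(s['clock'],s['eef_pos'].round(1),s['eef_rot'].round(3),s['wrist_force'].round(1),s['finger_gap'])
E
python3 look.py 2 scene 85 165 150 260
```

```text
5.0833 [ 353.9 -251.7  101. ] [-3.129  0.013  1.354] [ 1.  -0.1 -0.3] 32.07143440258203
```

View pics/scene2.png

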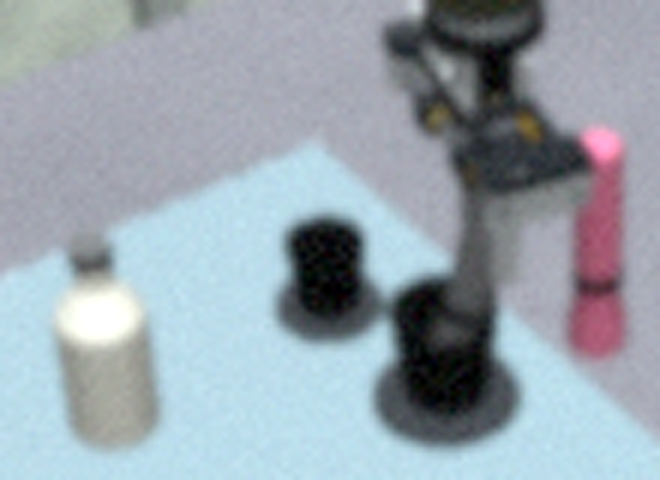

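The scene crop shows the scanner leaning towards the robot in the cup, with the barrel near the rim at (465,290). I'll push slightly more, then tighten and lift.

Call:
arm_command(steps=[[0,[0,-0.3,0],0],[0,[0,-0.2,0],0],[0,[0,0,0],0]], force=4)

```text
clock: 5.33
eef_pos: [349.8, -250.8, 101.1]
eef_rot: [-3.129, 0.013, 1.354]
wrist_force: [1.0, 0.1, -1.1]
finger_gap: 32.3
```

Call:
arm_command(steps=[[0,[0,0,0],0],[0,[0,0,0],0],[0,[0,0,0],0],[0,[0,0,-0.5],0],[0,[0,0.3,-1.5],0]], force=40)

```text
clock: 5.75
eef_pos: [352.3, -250.6, 120.0]
eef_rot: [-3.126, 0.011, 1.354]
wrist_force: [-0.5, 0.4, -1.6]
finger_gap: 32.1
```

Call:
arm_command(steps=[[0,[0,0,-2.5],0],[0,[0,0,-2.5],0],[0,[0,0,-2.5],0],[0,[1.5,0.4,0],0],[0,[3.0,0.8,0],0]])

```text
clock: 6.17
eef_pos: [375.8, -210.4, 197.0]
eef_rot: [-3.132, 0.014, 1.351]
wrist_force: [1.0, 0.6, -1.4]
finger_gap: 31.2
```

Call:
arm_command(steps=[[0,[3.5,0.9,0],0],[0,[3.5,0.9,0],0],[0,[3.5,0.9,0],0],[0,[3.5,0.9,0],0],[0,[3.5,0.9,0],0]])

```text
clock: 6.58
eef_pos: [457.8, -46.2, 192.9]
eef_rot: [-3.129, 0.013, 1.354]
wrist_force: [0.8, -1.4, -1.0]
finger_gap: 31.4
```

Call:
arm_command(steps=[[0,[3.5,0.9,0],0],[0,[3.0,0.7,0],0],[0,[2.0,0.5,0],0],[0,[0.9,0.2,0],0],[0,[0,0,0],0]])

```text
clock: 7.0
eef_pos: [500.2, 40.0, 190.8]
eef_rot: [-3.129, 0.013, 1.356]
wrist_force: [-0.9, -0.2, -1.0]
finger_gap: 31.3
```

```bash
python3 look.py 3 scene 110 240 160 290; python3 look.py 3 top 90 220 200 330
```

```text
7.05 [499.8  38.9 190.9] [-3.129  0.013  1.355] [-0.1 -0.4 -0.9] 32.00634762604524
7.1 [499.6  38.2 191. ] [-3.129  0.013  1.354] [ 0.  -0.2 -1.8] 31.460383990718718
```

View pics/scene3.png

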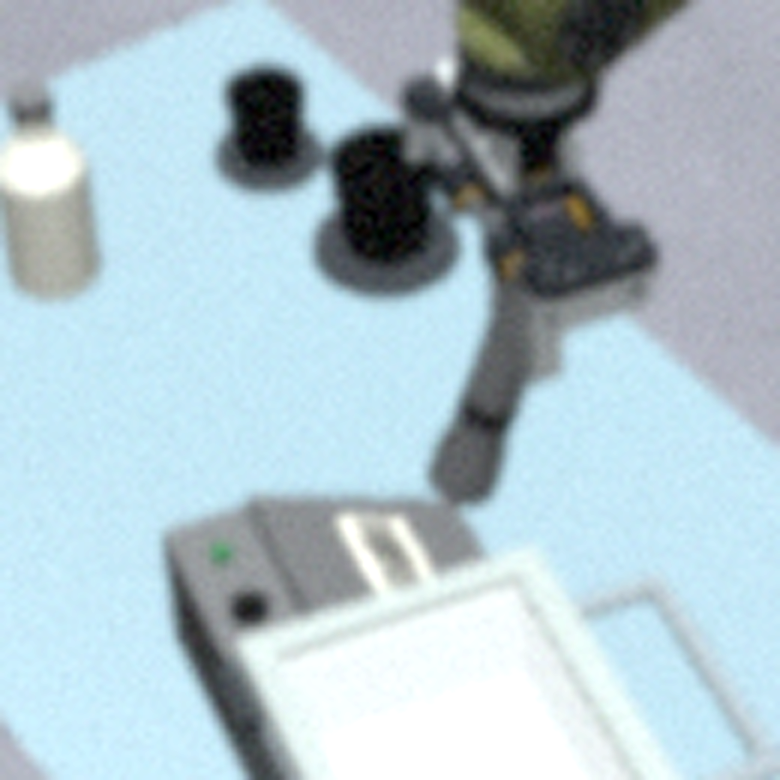

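View pics/top3.png

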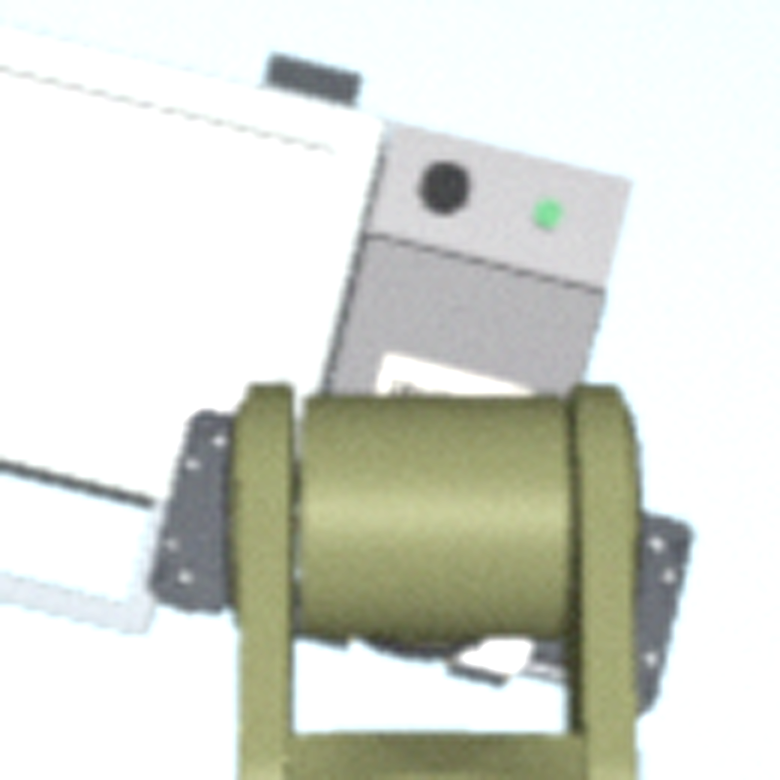

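The scanner is held at about 19 degrees with its nose at (465,490), above the lower part of the console panel. I'll lower it and press the nose lightly onto the panel below the label, so that it aligns square by itself.

Call:
arm_command(steps=[[0,[0,0,1.5],0],[0,[0,0,2.0],0],[0,[0,0,1.3],0],[0,[0,0,0.5],0],[0,[0,0,0],0]], force=10)

```text
clock: 7.52
eef_pos: [498.5, 37.3, 137.4]
eef_rot: [-3.128, 0.013, 1.353]
wrist_force: [0.5, -0.3, -1.2]
finger_gap: 32.2
```

Call:
arm_command(steps=[[0,[0,0,0.2],0],[0,[0,0,0.2],0],[0,[0,0,0.0],0]])

```text
clock: 7.77
eef_pos: [499.3, 38.1, 134.4]
eef_rot: [-3.13, 0.013, 1.354]
wrist_force: [-0.2, -0.6, -1.2]
finger_gap: 31.9
```

Call:
arm_command(steps=[[0,[0,0,0.2],0],[0,[0,0,0.2],0],[0,[0,0,0.0],0]])

```text
clock: 8.02
eef_pos: [499.3, 38.4, 130.8]
eef_rot: [-3.13, 0.013, 1.354]
wrist_force: [-3.6, -0.2, 7.1]
finger_gap: 31.9
```

Call:
arm_command(steps=[[0,[0,0,0.2],0],[0,[0,0,0.1],0],[0,[0,0,0.0],0]], force=6)

```text
clock: 8.27
eef_pos: [499.2, 38.4, 127.6]
eef_rot: [-3.13, 0.013, 1.354]
wrist_force: [-2.7, 0.3, 4.2]
finger_gap: 31.9
```

```bash
python3 look.py 4 scene 130 230 180 280 8
```

```text
8.3167 [499.2  38.3 127.7] [-3.13   0.013  1.354] [-2.9 -0.3  4.5] 32.097910377272
```

View pics/scene4.png

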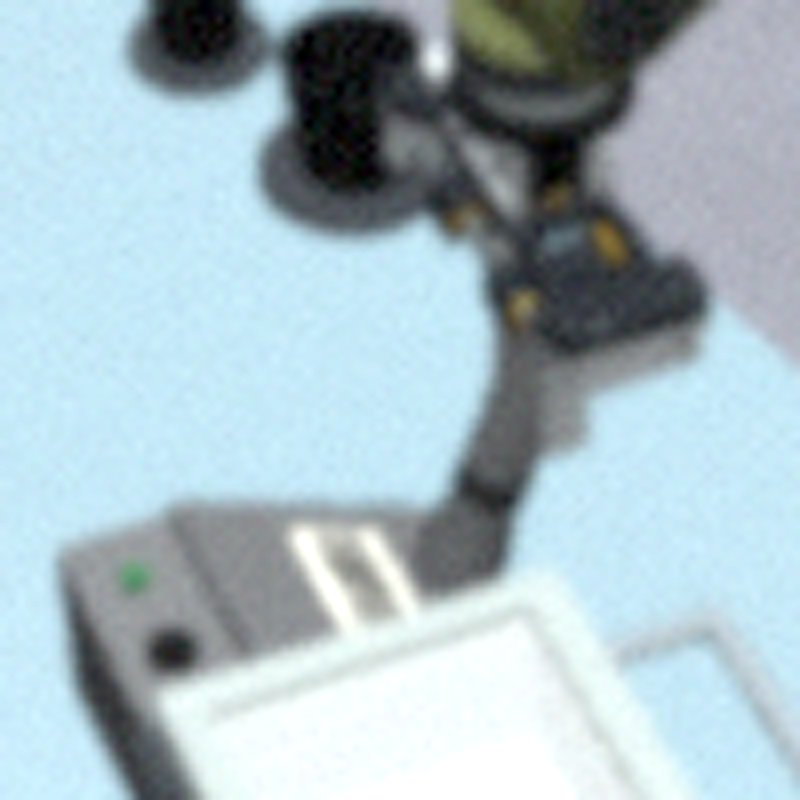

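Call:
arm_command(steps=[[0,[0,-0.2,0.15],0],[0,[0,-0.2,0.15],0],[0,[0,-0.2,0.1],0],[0,[0,0,0.1],0],[0,[0,0,0.0],0]], force=6)

```text
clock: 8.73
eef_pos: [492.9, 39.6, 122.2]
eef_rot: [-3.129, 0.013, 1.354]
wrist_force: [-4.0, 0.2, 4.9]
finger_gap: 31.9
```

```bash
python3 look.py 5 scene 130 230 180 280 8
```

```text
8.7833 [493.   39.6 122.3] [-3.129  0.013  1.354] [-2.9  1.2  4.2] 32.11356401624893
```

View pics/scene5.png

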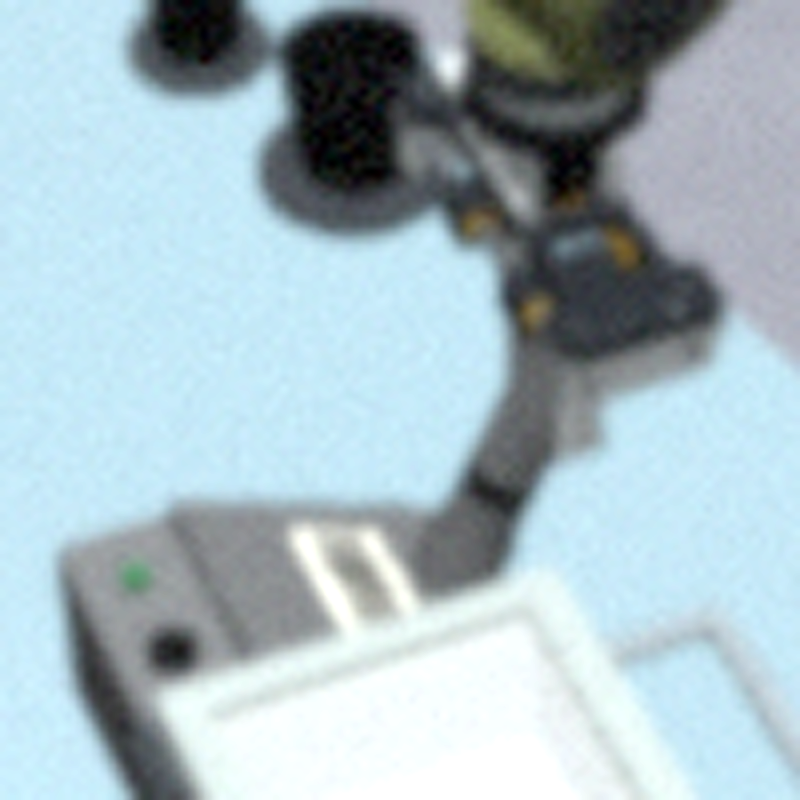

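```bash
cat > tilt.py <<'E'
import sys
from h import *
from scipy.optimize import least_squares
from scipy.spatial.transform import Rotation as Ro
np.set_printoptions(precision=2,suppress=True)
P0=(646.5,185.75,-0.215)
c,s=np.cos(P0[2]),np.sin(P0[2]);R=np.array([[c,-s,0],[s,c,0],[0,0,1]]);t=np.array([P0[0],P0[1],0])
def fit(d,tcp,th0=22,L=89,n="scene",up=0):
    W=(cloud(n,d)-t)@R
    tl=(np.array(tcp)-t)@R   # tip of fingers, local
    def ax(p):
        a=np.array([-np.sin(p[0]),-np.sin(p[1]),0]);a[2]=np.sqrt(1-a@a);return a
    def parts(p,P):
        o=np.array([tl[0]+p[2],tl[1]+p[3],tl[2]]);a=ax(p);q=P-o;h=q@a;r=np.linalg.norm(q-np.outer(h,a),axis=1);return h,r
    p=np.array([np.radians(th0),0.,8*0,0.])
    nose=L
    for it in range(8):
        P=W.reshape(-1,3);P=P[np.isfinite(P[:,0])]
        P=P[np.linalg.norm(P-tl,axis=1)<110]
        slope=69.5+np.tan(np.radians(25))*(P[:,0]+26.5)
        P=P[(P[:,2]>np.maximum(slope,40)+6)]
        h,r=parts(p,P)
        k=(r<(30 if it<3 else 24))&(h<-8)&(h>-nose+4)
        P=P[k]
        def prof(h):
            x=nose+h
            return np.interp(x,[0,22,40,170],[20,20,16,16])
        f=lambda p:(lambda hr:hr[1]-prof(hr[0]))(parts(p,P))
        rs=least_squares(f,p,loss='soft_l1',f_scale=3,x_scale=[.05,.05,2,2]);p=rs.x
    J=np.linalg.inv(rs.jac.T@rs.jac)*np.mean(rs.fun**2)
    print(n,len(P),"tilt deg",np.degrees(p[0]),"side",np.degrees(p[1]),"off at tip z",p[2:],"sd",np.degrees(np.sqrt(np.diag(J))[:2]),"rms",rs.fun.std())
    return p
if __name__=="__main__":
    k=sys.argv[1];tcp=list(map(float,sys.argv[2:5]))
    for L in (80,89):fit(np.load(f"scene{k}.npz")['d'],tcp,L=L)
E
python3 tilt.py 3 499.8 38.9 191; python3 tilt.py 4 499.2 38.4 127.7;python3 tilt.py 5 493 39.6 122.3
```

```text
scene 176 tilt deg 15.611059062576418 side -2.1480629403314655 off at tip z [15.5   1.81] sd [0.88 0.86] rms 2.312572346706188
scene 202 tilt deg 16.67981585167453 side -1.8005387472341867 off at tip z [15.12  2.05] sd [0.76 0.77] rms 2.397329832333104
scene 159 tilt deg 18.733134449482616 side -2.231015456091318 off at tip z [13.57  0.28] sd [0.93 1.03] rms 2.4097482246062913
scene 171 tilt deg 20.20050532887766 side -0.010746148858943674 off at tip z [12.98 -0.43] sd [1.02 1.17] rms 2.7775610337581416
scene 162 tilt deg 22.61674595215711 side -1.3224718794517825 off at tip z [17.37 -0.05] sd [1.07 1.12] rms 2.495869352730523
scene 165 tilt deg 23.572276327376123 side 0.05038510443467909 off at tip z [17.03 -0.42] sd [0.98 1.06] rms 2.5448460344484483
```

Call:
arm_command(steps=[[0,[0,-0.1,0.1],0],[0,[0,0.1,0.2],0],[0,[0,0.1,0.2],0],[0,[0,0,0],0]], force=6)

```text
clock: 9.12
eef_pos: [494.0, 39.1, 117.1]
eef_rot: [-3.129, 0.013, 1.354]
wrist_force: [-1.5, -1.0, 1.9]
finger_gap: 32.1
```

```bash
python3 look.py 6 scene 130 230 180 280 8; python3 -c "
import tilt,numpy as np
from h import manip
for L in(75,80,85):tilt.fit(np.load('scene6.npz')['d'],manip.read_state()['eef_pos'],L=L)"
```

```text
9.1667 [494.   39.2 117.1] [-3.129  0.013  1.354] [-1.9 -0.1  2.3] 31.86951044040611
scene 147 tilt deg 24.83464750091495 side -1.6334251842669625 off at tip z [15.22  0.48] sd [1.15 1.36] rms 2.426690140535457
scene 148 tilt deg 25.441021636025727 side -0.574708862390092 off at tip z [15.06  0.17] sd [1.17 1.41] rms 2.5598081777307646
scene 151 tilt deg 26.064375667975774 side -0.0830930945821422 off at tip z [14.9  0.3] sd [1.21 1.44] rms 2.690208010690177
```

View pics/scene6.png

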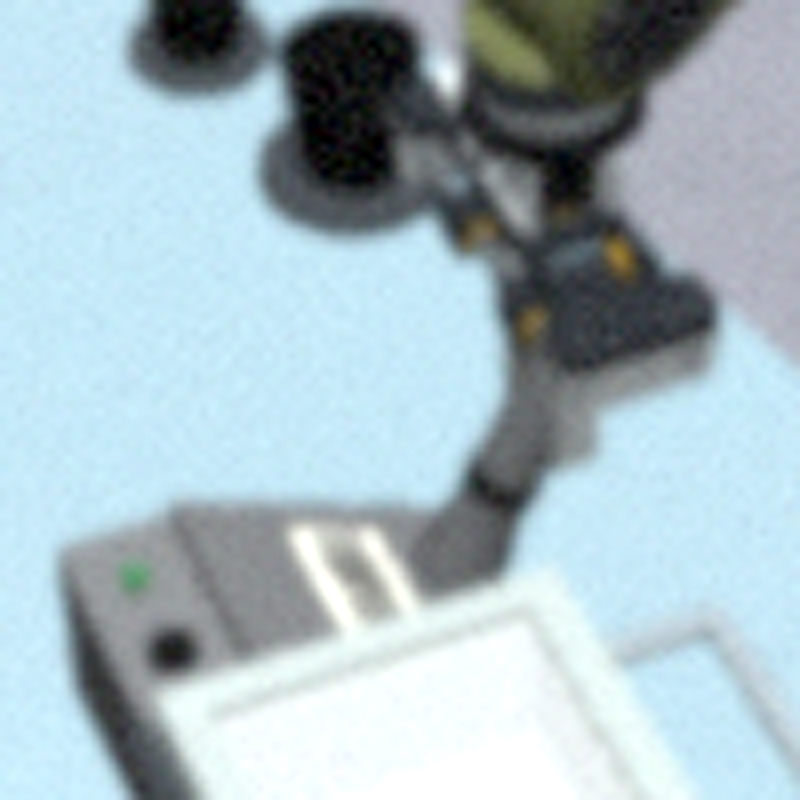

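The fit gives a tilt of about 25.4±1.2 degrees, so the nose sits flush on the panel at about (465,560), just below the label. Next I tighten the grip and lift off along the normal.

Call:
arm_command(steps=[[0,[0,0,0.05],0],[0,[0,0,0],0],[0,[0,0,0],0],[0,[0,-0.2,-0.5],0],[0,[0,-0.5,-1.0],0]], force=40)

```text
clock: 9.58
eef_pos: [486.8, 40.8, 131.0]
eef_rot: [-3.127, 0.013, 1.354]
wrist_force: [-0.1, 0.1, -1.4]
finger_gap: 31.3
```

Call:
arm_command(steps=[[0,[0,-0.4,-1.1],0],[0,[0,0.5,-1.2],0],[0,[0,0.9,-1.3],0],[0,[0,0.9,-1.3],0],[0,[0,0.9,-1.2],0]])

```text
clock: 10.0
eef_pos: [515.8, 35.5, 194.3]
eef_rot: [-3.131, 0.013, 1.354]
wrist_force: [-0.5, 0.4, -1.2]
finger_gap: 31.5
```

Call:
arm_command(steps=[[0,[0,0,0],0],[0,[0,0,0],0]])

```text
clock: 10.17
eef_pos: [515.5, 35.5, 192.8]
eef_rot: [-3.13, 0.013, 1.354]
wrist_force: [0.5, 0.2, -1.4]
finger_gap: 31.5
```

```bash
python3 look.py 7 scene 110 230 170 290 6.5; python3 -c "
import tilt,numpy as np
from h import manip
for L in(70,75,80):tilt.fit(np.load('scene7.npz')['d'],manip.read_state()['eef_pos'],L=L)"
```

```text
10.2167 [515.   35.6 192.1] [-3.129  0.013  1.354] [-0.6  0.5 -1.9] 31.358696141608014
scene 165 tilt deg 24.687156646379098 side -1.754280587561753 off at tip z [15.92  0.48] sd [1.1  1.12] rms 2.4496615224242
scene 180 tilt deg 25.59502387223289 side -1.373419455892622 off at tip z [15.47  0.57] sd [0.93 0.91] rms 2.3566424951221645
scene 183 tilt deg 25.99079683374404 side -1.1398628472802206 off at tip z [15.33  0.68] sd [0.92 0.91] rms 2.423819130646869
```

View pics/scene7.png

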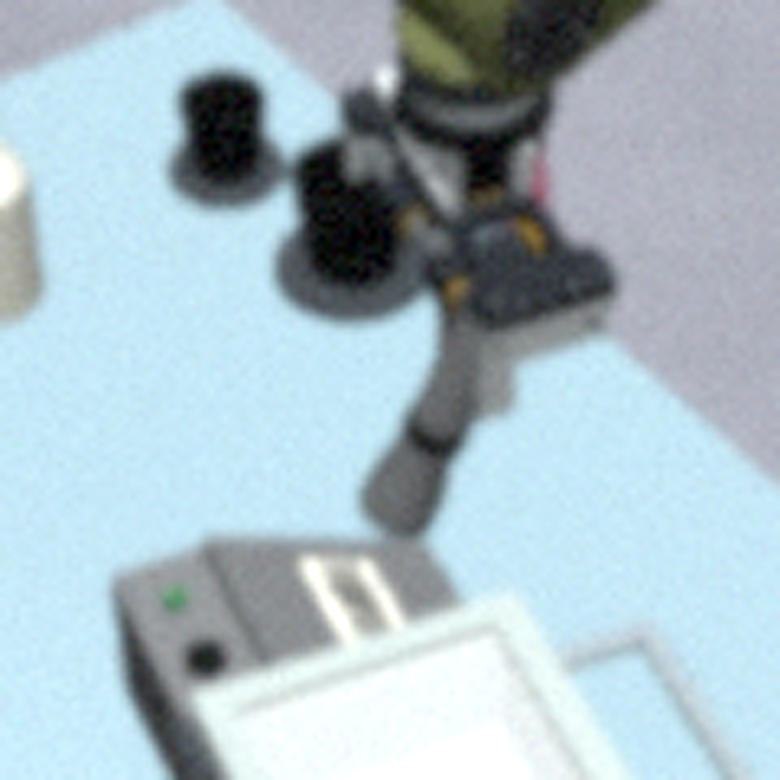

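```bash
cat > ov.py <<'E'
import sys
from h import *
from tilt import R,t
k=sys.argv[1];a=(150,215,215,280);f=11
p=np.load(f"scene{k}.npz")['p']
q=cv2.resize(p[a[0]:a[1],a[2]:a[3],::-1],None,fx=f,fy=f,interpolation=cv2.INTER_CUBIC)
q=np.clip(q.astype(float)*1.6,0,255).astype(np.uint8)
th=np.radians(25);n=np.array([-np.sin(th),0,np.cos(th)]);u=np.array([np.cos(th),0,np.sin(th)]);v=np.array([0,1,0]);lc=np.array([-26.5,-175,69.5])
def dr(pts,col):
    z=(proj("scene",pts@R.T+t)-[a[2],a[0]]+.5)*f-.5
    cv2.polylines(q,[z.round().astype(int)],True,col,1)
dr(np.array([lc+22*i*u+32*j*v for i,j in((1,1),(1,-1),(-1,-1),(-1,1))]),(0,0,255))
ph=np.linspace(0,2*np.pi,40)
for h,r in((60,20),(82,20),(100,16),(130,16)):
    dr(np.array([lc+h*n+r*(np.cos(x)*u+np.sin(x)*v) for x in ph]),(0,0,255))
cv2.imwrite(f"pics/ov{k}.png",q)
E
python3 ov.py 7
```

```text
(no output)
```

View pics/ov7.png

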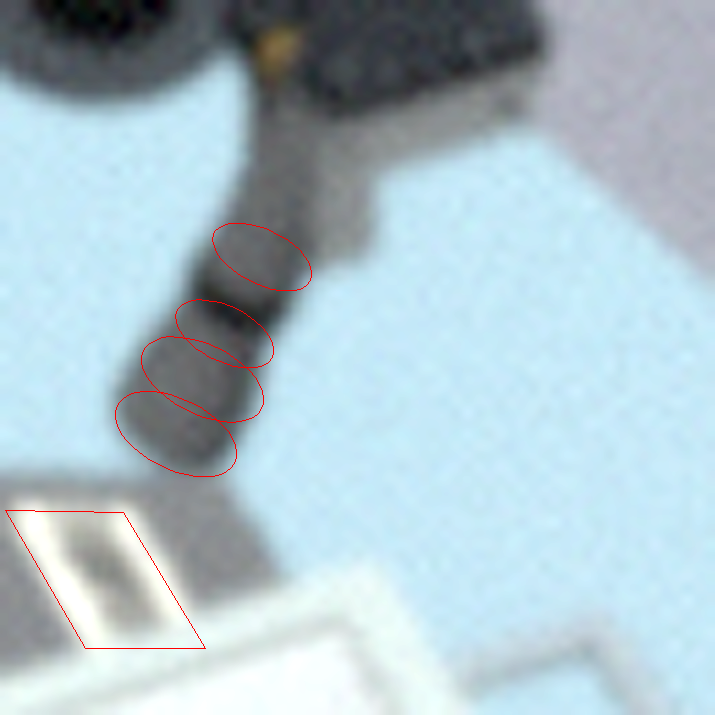

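The overlay with the target pose (red) matches the nose at about (175,432) to within roughly 1.5 mm, and the fitted tilt is 25.6±0.9 degrees. The distance from panel contact is about 59 mm. I'll hold here.

Call:
arm_command(steps=[[0,[0,0,0],0],[0,[0,0,0],0],[0,[0,0,0],0],[0,[0,0,0],0],[0,[0,0,0],0]])

```text
clock: 10.63
eef_pos: [515.5, 35.5, 192.1]
eef_rot: [-3.129, 0.013, 1.354]
wrist_force: [0.8, 0.4, -2.1]
finger_gap: 31.1
```

Call:
arm_command(steps=[[0,[0,0,0],0],[0,[0,0,0],0],[0,[0,0,0],0],[0,[0,0,0],0],[0,[0,0,0],0]])

```text
clock: 11.05
eef_pos: [515.7, 35.4, 192.3]
eef_rot: [-3.129, 0.013, 1.354]
wrist_force: [0.0, -0.0, -1.8]
finger_gap: 31.4
```

Call:
arm_command(steps=[[0,[0,0,0],0],[0,[0,0,0],0],[0,[0,0,0],0],[0,[0,0,0],0],[0,[0,0,0],0]])

```text
clock: 11.47
eef_pos: [515.6, 35.4, 192.3]
eef_rot: [-3.129, 0.013, 1.354]
wrist_force: [-0.2, -0.2, -1.7]
finger_gap: 31.5
```

Call:
arm_command(steps=[[0,[0,0,0],0],[0,[0,0,0],0],[0,[0,0,0],0],[0,[0,0,0],0],[0,[0,0,0],0]])

```text
clock: 11.88
eef_pos: [515.6, 35.4, 192.3]
eef_rot: [-3.129, 0.013, 1.354]
wrist_force: [0.7, -0.3, -1.6]
finger_gap: 31.5
```

```bash
for i in 8 9 10 11; do python3 look.py $i scene 110 230 170 290 6.5; done; python3 ov.py 8; python3 -c "
import tilt,numpy as np
from h import manip
D=np.stack([np.load(f'scene{k}.npz')['d'] for k in(7,8,9,10,11)]);D=np.median(D,0)
for L in(70,75,80):tilt.fit(D,manip.read_state()['eef_pos'],L=L)"
```

```text
11.9333 [515.6  35.4 192.3] [-3.129  0.013  1.354] [ 0.4  0.3 -2.1] 31.070391374757428
11.9833 [515.6  35.4 192.3] [-3.129  0.013  1.354] [-0.2 -0.7 -2.2] 31.201611735734794
12.0333 [515.6  35.4 192.3] [-3.129  0.013  1.354] [-0.5  0.6 -1.8] 31.44816452348258
12.0833 [515.7  35.4 192.3] [-3.129  0.013  1.354] [-0.4 -0.2 -2.2] 31.09203177357914
scene 170 tilt deg 24.02104070196836 side -1.2963878630431542 off at tip z [15.76 -0.02] sd [0.64 0.64] rms 1.5185545525646644
scene 187 tilt deg 24.822226242639797 side -0.8158913911103017 off at tip z [15.39  0.06] sd [0.53 0.54] rms 1.4652185684459376
scene 192 tilt deg 25.452641190693914 side -0.7139716239601014 off at tip z [15.09  0.29] sd [0.56 0.56] rms 1.6079457762388907
```

Steady for over 2 s at tilt ~25°. Next I return to the stand.

Call:
arm_command(steps=[[0,[-1.5,-0.5,0],0],[0,[-3.0,-0.9,0],0],[0,[-3.5,-1.1,0],0],[0,[-3.5,-1.1,0],0],[0,[-3.5,-1.1,0],0]])

```text
clock: 12.5
eef_pos: [436.5, -102.0, 194.9]
eef_rot: [-3.129, 0.013, 1.355]
wrist_force: [0.4, -1.9, -0.8]
finger_gap: 31.4
```

Call:
arm_command(steps=[[0,[-3.5,-1.1,0],0],[0,[-3.5,-1.1,0],0],[0,[-3.5,-1.1,0],0],[0,[-3.0,-1.0,0],0],[0,[-2.0,-0.6,0],0]])

```text
clock: 12.92
eef_pos: [354.8, -243.7, 197.7]
eef_rot: [-3.13, 0.013, 1.353]
wrist_force: [0.6, 0.4, -1.8]
finger_gap: 31.4
```

Call:
arm_command(steps=[[0,[-0.5,-0.2,0.5],0],[0,[-0.4,-0.1,1],0],[0,[0,0,0.5],0],[0,[0,0,0],0]])

```text
clock: 13.25
eef_pos: [351.0, -249.0, 175.9]
eef_rot: [-3.127, 0.012, 1.355]
wrist_force: [0.3, 0.8, -0.6]
finger_gap: 31.5
```

```bash
python3 look.py 12 scene 85 165 170 260 8;python3 look.py 12 top 200 300 340 460 6
```

```text
13.3 [ 351.4 -249.1  176.7] [-3.128  0.012  1.355] [ 0.2  0.1 -1.1] 31.644408494966406
13.35 [ 351.6 -249.2  177.2] [-3.128  0.012  1.355] [-0.  -0.9 -1.9] 31.62331181380022
```

View pics/scene12.png

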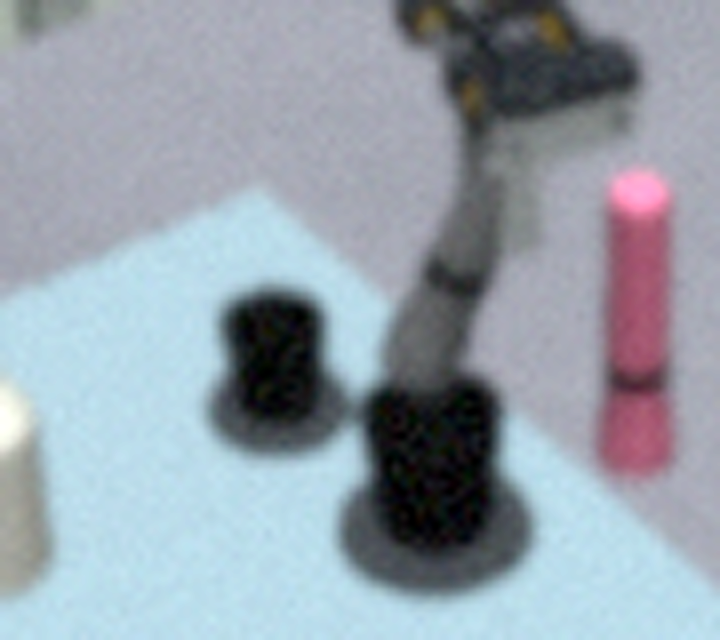

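View pics/top12.png

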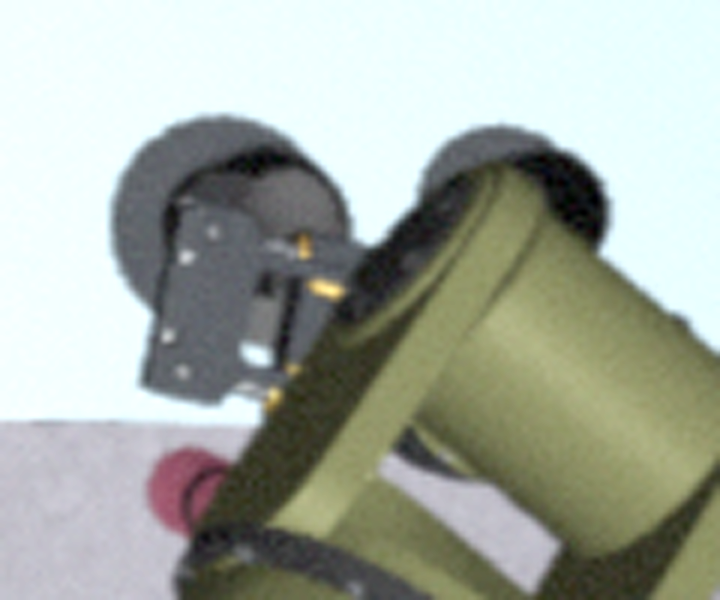

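The scene crop shows the nose entering above the cup at about (430,370). I'll lower it in steps.

Call:
arm_command(steps=[[0,[-0.1,0.1,1.5],0],[0,[0,0,1.8],0],[0,[0,0,1.3],0],[0,[0,0,0.7],0],[0,[0,0,0],0]], force=15)

```text
clock: 13.77
eef_pos: [351.1, -251.0, 123.6]
eef_rot: [-3.128, 0.012, 1.355]
wrist_force: [-0.3, -0.8, -1.6]
finger_gap: 31.2
```

Call:
arm_command(steps=[[0,[0,0,0.6],0],[0,[0,0,0.6],0],[0,[0,0,0],0]])

```text
clock: 14.02
eef_pos: [350.9, -251.7, 112.0]
eef_rot: [-3.129, 0.013, 1.354]
wrist_force: [0.6, -0.4, -2.0]
finger_gap: 31.8
```

Call:
arm_command(steps=[[0,[0,0.6,0],0],[0,[0,0.8,0],0],[0,[0,0.8,0],0],[0,[0,0.8,0],0],[0,[0,0,0],0]], force=5)

```text
clock: 14.43
eef_pos: [381.7, -258.8, 112.3]
eef_rot: [-3.13, 0.013, 1.355]
wrist_force: [0.7, 1.3, -2.0]
finger_gap: 31.6
```

```bash
python3 look.py 13 scene 85 165 170 260 8
```

```text
14.4833 [ 381.  -258.5  112.1] [-3.129  0.013  1.355] [-0.5 -0.8 -1.7] 32.001207947916896
```

View pics/scene13.png

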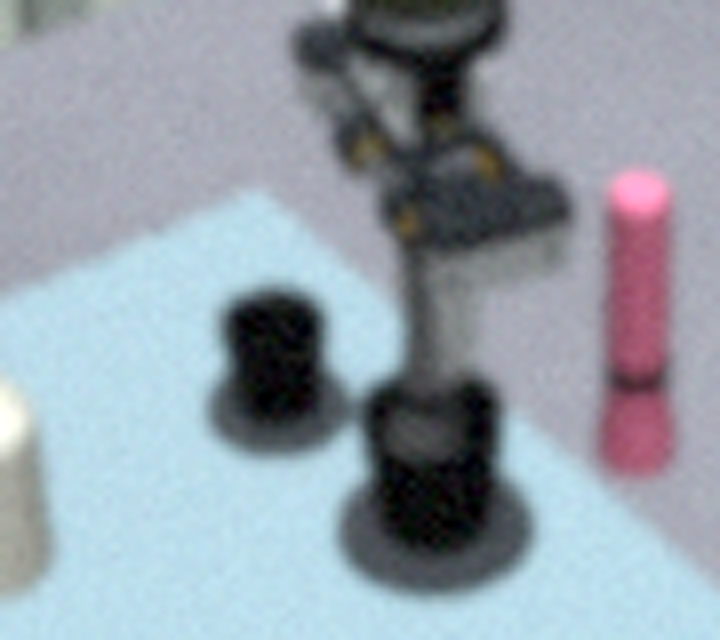

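Call:
arm_command(steps=[[0,[0,0.5,0],0],[0,[0,0.4,0],0],[0,[0,0,0.6],0],[0,[0,-0.1,0.6],0],[0,[0,-0.1,0.4],0]], force=5)

```text
clock: 14.9
eef_pos: [386.5, -259.9, 95.1]
eef_rot: [-3.129, 0.013, 1.354]
wrist_force: [-0.6, 0.7, -0.9]
finger_gap: 32.0
```

```bash
python3 look.py 14 scene 85 165 170 260 8
```

```text
14.95 [ 386.  -259.6   94.5] [-3.128  0.012  1.354] [-0.7  0.  -2.1] 31.445295347921252
```

View pics/scene14.png

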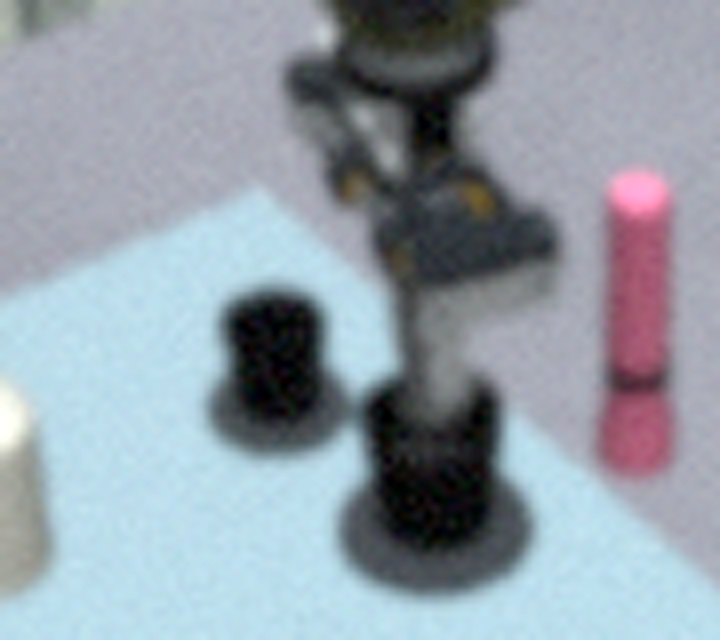

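Call:
arm_command(steps=[[0,[0,0,0.2],0],[0,[0,0,0.2],0],[0,[0,0,0.0],0]])

```text
clock: 15.2
eef_pos: [386.8, -260.2, 92.1]
eef_rot: [-3.129, 0.013, 1.354]
wrist_force: [-0.4, 0.0, -1.1]
finger_gap: 31.7
```

Call:
arm_command(steps=[[0,[0,0,0.2],0],[0,[0,0,0.2],0],[0,[0,0,0.0],0]])

```text
clock: 15.45
eef_pos: [387.3, -260.6, 88.6]
eef_rot: [-3.131, 0.014, 1.354]
wrist_force: [0.8, -1.3, 2.1]
finger_gap: 31.8
```

Call:
arm_command(steps=[[0,[0,0,0.2],0],[0,[0,0,0.1],0],[0,[0,0,0.0],0]])

```text
clock: 15.7
eef_pos: [387.3, -260.6, 85.7]
eef_rot: [-3.131, 0.014, 1.354]
wrist_force: [1.1, -0.8, 4.5]
finger_gap: 31.4
```

```bash
python3 look.py 15 scene 85 165 170 260 8; python3 look.py 15 top 200 300 340 460 6; python3 - <<'E'
from h import *
for k in (12,15):
    W=cloud("scene",np.load(f"scene{k}.npz")['d'])
s=manip.read_state();print(s['moment'])
E
```

```text
15.75 [ 387.3 -260.6   85.7] [-3.131  0.014  1.354] [ 1.4 -0.2  4.3] 31.811289327001752
15.8 [ 387.2 -260.6   85.7] [-3.131  0.014  1.354] [ 1.1 -1.1  5.5] 31.550793658013706
[-0.2365411  -0.31907535  0.0500862 ]
```

View pics/scene15.png

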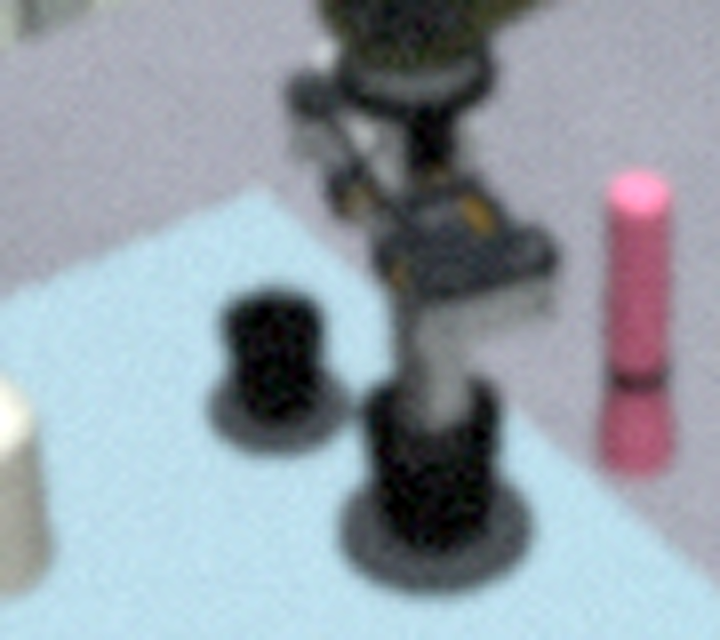

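View pics/top15.png

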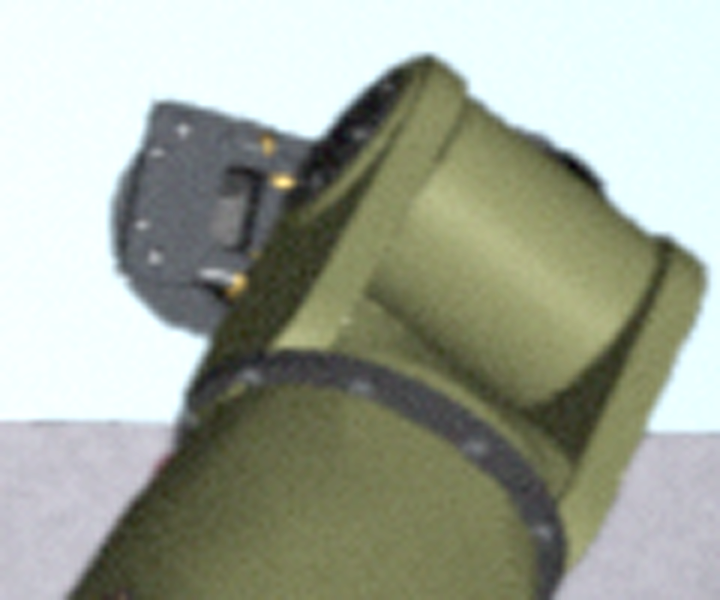

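Nose is on the floor (about 5 N) and the barrel's left edge looks vertical at x≈398. I'll open slightly and raise, then check.

Call:
arm_command(steps=[[0.38,[0,0,-0.2],0],[0.4,[0,0,0],0],[0.45,[0,0,0],0],[0.5,[0,0,0],0],[0.6,[0,0,0],0]], force=5)

```text
clock: 16.22
eef_pos: [386.6, -260.0, 87.0]
eef_rot: [-3.129, 0.013, 1.354]
wrist_force: [-0.3, 0.7, 0.3]
finger_gap: 50.2
```

Call:
arm_command(steps=[[0.8,[0,0,0],0],[1,[0,0,0],0],[1,[0,0,0],0]])

```text
clock: 16.47
eef_pos: [386.7, -260.1, 87.1]
eef_rot: [-3.129, 0.013, 1.354]
wrist_force: [1.1, 0.3, -0.8]
finger_gap: 70.4
```

Call:
arm_command(steps=[[1,[0,0,-1],0],[1,[0,0,-2.5],0],[1,[0,0,-3],0],[1,[0,0,-3],0],[1,[0,0,-2.5],0]])

```text
clock: 16.88
eef_pos: [388.6, -258.9, 210.0]
eef_rot: [-3.131, 0.014, 1.354]
wrist_force: [0.4, -0.2, -0.3]
finger_gap: 94.0
```

```bash
python3 look.py 16 scene 85 165 170 260 8
```

```text
16.9333 [ 389.9 -259.9  214.4] [-3.136  0.016  1.354] [0.1 0.8 4.9] 94.15554678102562
```

View pics/scene16.png

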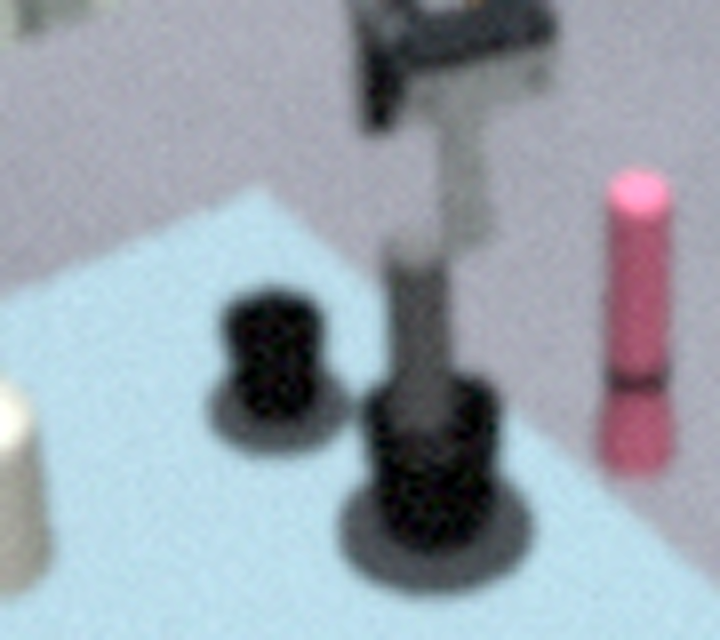

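The scanner stands upright in the cup with its tail at about (418,245), and it is released. Now to the cover handle.

Call:
arm_command(steps=[[1,[2.0,0,0],0],[1,[3.7,0.1,0],0],[1,[3.9,0.1,0],0],[1,[3.9,0.1,0],0],[1,[3.9,0.1,0],0]])

```text
clock: 17.35
eef_pos: [429.8, -88.2, 205.5]
eef_rot: [-3.13, 0.013, 1.353]
wrist_force: [0.2, -0.1, -0.4]
finger_gap: 94.0
```

Call:
arm_command(steps=[[1,[3.9,0.1,0],0],[1,[3.9,0.1,0],0],[1,[3.9,0.1,0],0],[1,[3.9,0.1,0],0],[1,[3.9,0.1,0],0]])

```text
clock: 17.77
eef_pos: [476.6, 101.5, 202.9]
eef_rot: [-3.13, 0.013, 1.354]
wrist_force: [0.3, -0.8, 1.2]
finger_gap: 94.2
```

Call:
arm_command(steps=[[1,[3.9,0.1,0],0],[1,[3.0,0.1,0],0],[1,[1.1,0,0],0.1],[1,[0,0,0],0.12],[0.5,[0,0,0],0.12]])

```text
clock: 18.18
eef_pos: [495.6, 178.1, 201.4]
eef_rot: [-3.134, 0.016, 1.01]
wrist_force: [0.0, 0.4, -0.8]
finger_gap: 90.1
```

Call:
arm_command(steps=[[0.4,[0,0,0],0.12],[0.4,[0,0,0],0.12],[0.4,[0,0,0],0.12],[0.4,[0,0,0],0.12],[0.4,[0,0,0],0.12]])

```text
clock: 18.6
eef_pos: [495.7, 177.2, 201.7]
eef_rot: [3.138, 0.017, 0.408]
wrist_force: [0.9, 0.3, 0.3]
finger_gap: 57.3
```

Call:
arm_command(steps=[[0.4,[0,0,0],0.12],[0.4,[0,0,0],0.12],[0.4,[0,0,0],0.12],[0.4,[0,0,0],0.12],[0.4,[0,0,0],0.12]])

```text
clock: 19.02
eef_pos: [495.7, 177.1, 201.7]
eef_rot: [3.129, 0.012, -0.192]
wrist_force: [-0.6, 0.4, 0.8]
finger_gap: 37.8
```

Call:
arm_command(steps=[[0.4,[0,-1.5,0],0.023],[0.4,[0.2,-2.0,1.0],0],[0.4,[0.1,-0.7,2.5],0],[0.4,[0,0,2.0],0],[0.4,[0,0,0],0]])

```text
clock: 19.43
eef_pos: [504.6, 216.9, 142.3]
eef_rot: [3.126, 0.017, -0.208]
wrist_force: [-0.6, 0.1, -1.7]
finger_gap: 37.5
```

```bash
python3 look.py 17 scene 170 290 200 320 6.5;python3 look.py 17 top 90 210 140 290 5
```

```text
19.4833 [505.4 216.9 144.6] [ 3.127  0.015 -0.209] [ 0.5  0.1 -0.1] 37.599941169580745
19.5333 [506.2 217.  146.3] [ 3.129  0.013 -0.209] [ 0.1 -0.5 -0. ] 37.58826226522472
```

View pics/scene17.png

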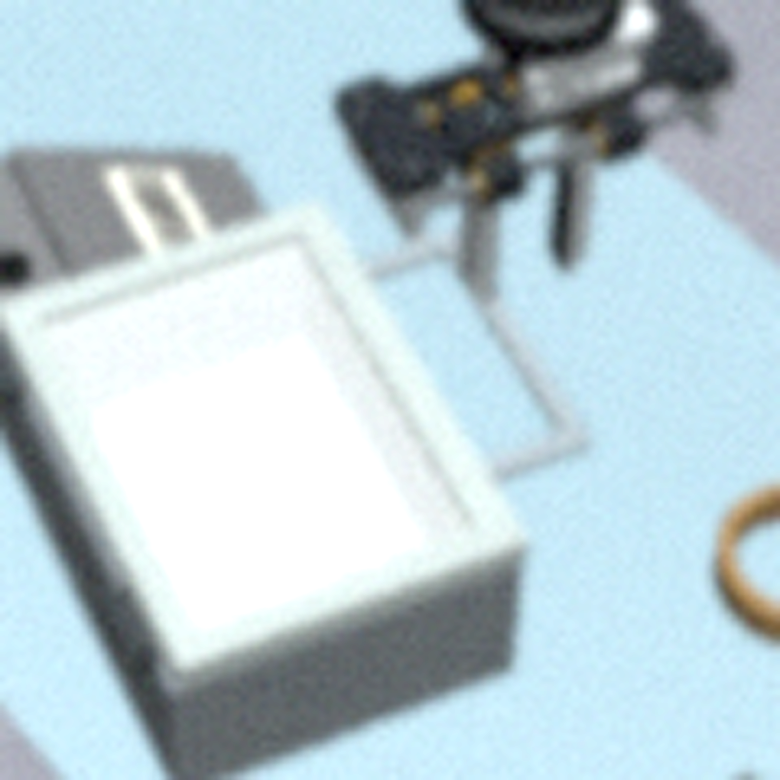

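View pics/top17.png

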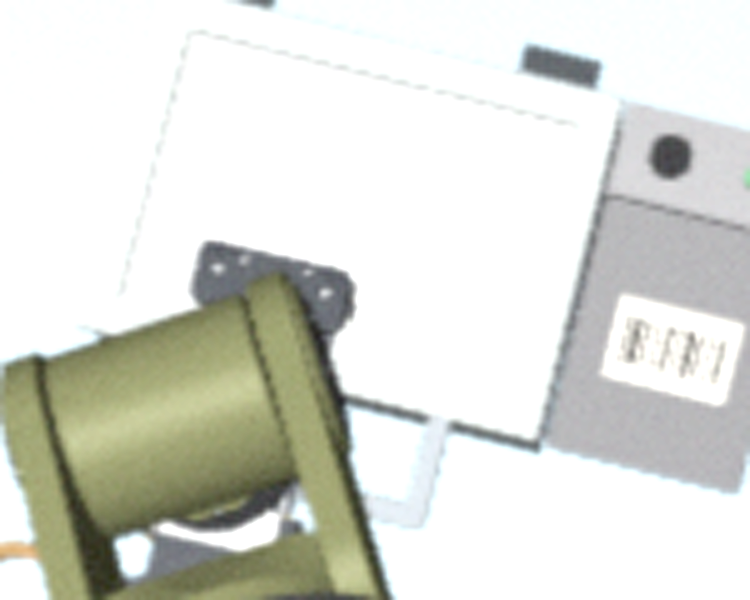

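```bash
python3 - <<'E'
from h import *
from tilt import R,t
f=6.5;a=(200,170)
pp=lambda X:((proj("scene",np.array(X,float))-a+.5)*f-.5).round()
s=manip.read_state();e=s['eef_pos'];print(e,s['eef_rot'])
from scipy.spatial.transform import Rotation as Ro
M=Ro.from_euler('xyz',s['eef_rot']).as_matrix()
print("tcp",pp(e),"tips in/out",pp(e+M[:,0]*19),pp(e-M[:,0]*19),pp(e+M[:,0]*31),pp(e-M[:,0]*31))
for y in(-70,0,70):print("bar",y,pp(R@[-144,y,100]+t))
print("tcp local",(e-t)@R, M.round(3))
E
```

```text
[506.22 217.04 146.26] [ 3.13  0.01 -0.21]
tcp [517. 273.] tips in/out [483. 285.] [552. 260.] [461. 294.] [573. 252.]
bar -70 [449. 238.]
bar 0 [512. 333.]
bar 70 [579. 433.]
tcp local [-143.73    0.64  146.26] [[ 0.98 -0.21 -0.01]
 [-0.21 -0.98 -0.01]
 [-0.01  0.01 -1.  ]]
```

The tips straddle the bar: inner at (483,290), outer at (566,262), with the bar's middle near (511,340). I shift 2 mm inward and descend.

Call:
arm_command(steps=[[0.4,[0.2,0,1.0],0],[0.4,[0,0,2.0],0],[0.4,[0,0,2.0],0],[0.4,[0,0,1.0],0],[0.4,[0,0,0],0]])

```text
clock: 19.95
eef_pos: [506.8, 215.7, 84.3]
eef_rot: [3.128, 0.014, -0.209]
wrist_force: [-0.8, -0.4, -0.8]
finger_gap: 37.6
```

Call:
arm_command(steps=[[0.4,[0,0,0],0],[0.25,[0,0,0],0],[0.15,[0,0,0],0],[0.1,[0,0,0],0],[0.1,[0,0,0],0]], force=4)

```text
clock: 20.37
eef_pos: [507.6, 216.2, 86.2]
eef_rot: [3.129, 0.012, -0.209]
wrist_force: [-0.4, -0.2, -0.2]
finger_gap: 14.2
```

Call:
arm_command(steps=[[0.2,[0,0,0.5],0],[0.15,[0,0,0],0],[0,[0,0,0],0],[0,[0,0,0],0],[0,[0,0,0],0]], force=6)

```text
clock: 20.78
eef_pos: [508.1, 215.8, 80.7]
eef_rot: [3.129, 0.011, -0.209]
wrist_force: [6.4, -3.2, -1.2]
finger_gap: 12.1
```

```bash
python3 look.py 18 scene 170 290 200 320 6.5; python3 -c "
from tilt import *
e=manip.read_state()['eef_pos'];print((e-t)@R)"
```

```text
20.8333 [508.1 215.8  80.7] [ 3.129  0.011 -0.209] [ 7.2 -1.6 -2.6] 12.215375763554631
[-141.6    -0.19   80.7 ]
```

View pics/scene18.png

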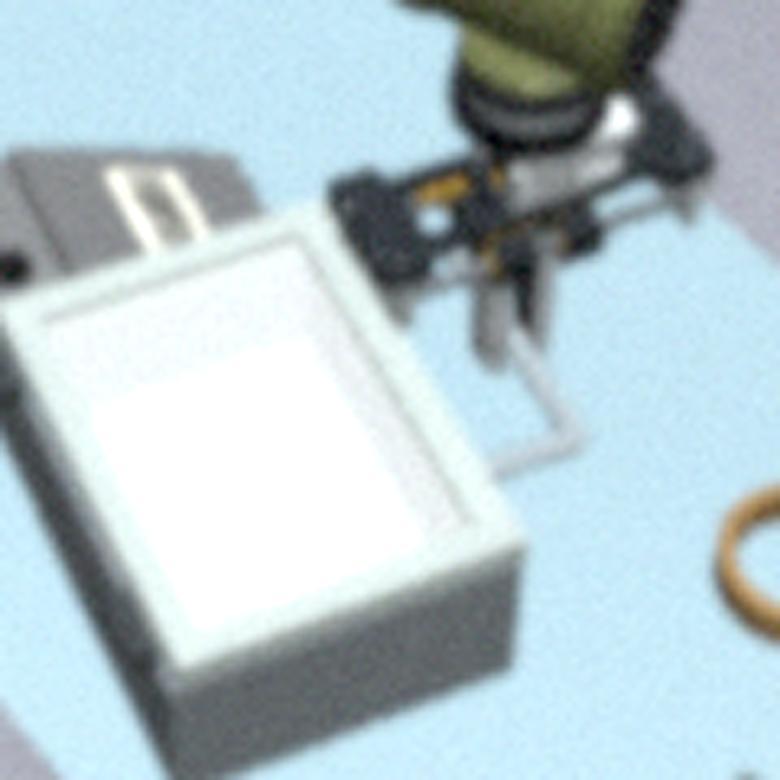

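Call:
arm_command(steps=[[0,[0.15,0,0],0],[0,[0,0,0],0]], force=6)

```text
clock: 21.0
eef_pos: [508.2, 215.7, 80.2]
eef_rot: [3.128, 0.014, -0.209]
wrist_force: [-3.4, 0.4, -1.7]
finger_gap: 11.9
```

Call:
arm_command(steps=[[0,[0,0,0],0],[0,[0,0,0],0],[0,[0,0,0],0]], force=15)

```text
clock: 21.25
eef_pos: [508.2, 215.7, 80.3]
eef_rot: [3.128, 0.014, -0.209]
wrist_force: [-4.6, -0.8, -1.4]
finger_gap: 11.6
```

Call:
arm_command(steps=[[0,[0.05,0,-1.0],0],[0,[0.05,0.02,-1.1],0],[0,[0.1,0.02,-1.04],0],[0,[0.14,0.02,-1.04],0],[0,[0.19,0.02,-1.02],0]], force=20)

```text
clock: 21.67
eef_pos: [513.6, 214.5, 133.4]
eef_rot: [3.128, 0.015, -0.209]
wrist_force: [-7.0, 0.2, -2.7]
finger_gap: 11.4
```

```bash
cat > ang.py <<'E'
from tilt import *
s=manip.read_state();e=s['eef_pos'];l=(e-t)@R
H=np.array([-141.4+240,100]);b=np.array([l[0],l[2]+19.3])
print(s['clock'],l,"phi",np.degrees(np.arctan2(b[1]-H[1],H[0]-b[0])),"r",np.hypot(*(b-H)),"f loc",s['wrist_force']@R,s['finger_gap'],s['eef_rot'])
E
python3 ang.py
```

```text
21.6667 [-135.97   -0.28  133.38] phi 12.657533612611594 r 240.41460103775538 f loc [-6.93 -1.28 -2.7 ] 11.4489633810707 [ 3.13  0.01 -0.21]
```

Call:
arm_command(steps=[[0,[0.36,0.02,-1.5],0],[0,[0.42,0.02,-1.45],0],[0,[0.95,0.02,-2.3],0],[0,[1.18,0.03,-2.2],0],[0,[1.02,0.02,-1.57],0]])

```text
clock: 22.08
eef_pos: [553.0, 205.6, 225.4]
eef_rot: [3.127, 0.015, -0.209]
wrist_force: [-16.6, -5.4, 5.1]
finger_gap: 11.2
```

```bash
python3 ang.py
```

```text
22.0833 [-95.52  -0.59 225.41] phi 36.70186133582097 r 242.12419526789773 f loc [-15.06  -8.85   5.06] 11.239859429426895 [ 3.13  0.01 -0.21]
```

Call:
arm_command(steps=[[0,[0,0,0],0],[0,[0,0,0],0],[0,[0,0,0],0]])

```text
clock: 22.33
eef_pos: [552.2, 205.8, 224.3]
eef_rot: [3.127, 0.016, -0.209]
wrist_force: [-24.6, -4.2, 12.1]
finger_gap: 11.6
```

```bash
python3 ang.py; python3 look.py 19 scene 110 290 170 350 4.4;python3 look.py 19 top 60 210 140 300 5
```

```text
22.3333 [-96.36  -0.55 224.26] phi 36.36584228562811 r 242.10981903978345 f loc [-23.1   -9.35  12.09] 11.586083554427768 [ 3.13  0.02 -0.21]
22.3833 [552.2 205.8 224.2] [ 3.127  0.016 -0.209] [-23.9  -4.5  11.9] 11.286384787094022
22.4333 [552.1 205.8 224.1] [ 3.127  0.016 -0.209] [-23.8  -4.9  11.6] 11.486975677390358
```

View pics/scene19.png

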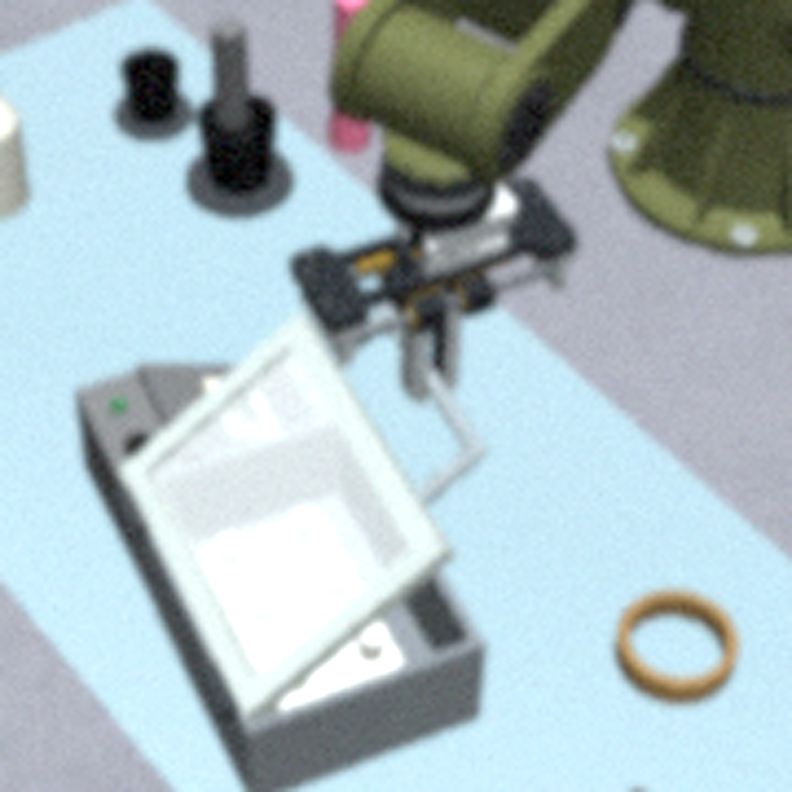

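Call:
arm_command(steps=[[0,[-0.15,0,-0.25],0],[0,[0.2,0,-0.35],0],[0,[0.25,0,-0.4],0],[0,[0.25,0,-0.35],0],[0,[0,0,0],0]])

```text
clock: 22.85
eef_pos: [560.7, 203.7, 236.2]
eef_rot: [3.127, 0.01, -0.21]
wrist_force: [2.6, -6.3, -8.8]
finger_gap: 11.6
```

```bash
python3 ang.py; python3 look.py 20 scene 110 290 170 350 4.4;python3 look.py 20 top 60 210 140 300 5
cat > cov.py <<'E'
import sys
from tilt import *
for n in("scene","top"):
    z=np.load(f"{n}{sys.argv[1]}.npz");W=(cloud(n,z['d'])-t)@R
    e=manip.read_state()['eef_pos'];l=(e-t)@R
    for lo,hi in((-118,-98),(98,118)):   # side rails
        m=(W[...,1]>lo)&(W[...,1]<hi)&(W[...,2]>112)&(W[...,2]<240)&(W[...,0]>-70)&(W[...,0]<85)
        P=W[m]
        if len(P)<15:print(n,lo,len(P));continue
        k=np.polyfit(P[:,0],P[:,2],1);
        for _ in range(4):
            r=P[:,2]-np.polyval(k,P[:,0]);P=P[abs(r)<8] if len(P)>10 else P;k=np.polyfit(P[:,0],P[:,2],1)
        c=np.cov(P[:,0],P[:,2]);w,v=np.linalg.eigh(c);d=v[:,1]
        print(n,lo,len(P),"angle",-np.degrees(np.arctan(k[0])),"pca",abs(np.degrees(np.arctan(d[1]/d[0]))),"z at x=96",np.polyval(k,96))
E
python3 cov.py 20
```

```text
22.85 [-87.7   -0.78 236.24] phi 39.85714172846515 r 242.69337084024144 f loc [ 3.91 -5.61 -8.83] 11.583362757360087 [ 3.13  0.01 -0.21]
22.9 [560.4 203.8 235.9] [ 3.127  0.011 -0.21 ] [ 4.3 -5.8 -9.4] 11.335687433962198
22.95 [560.2 203.8 235.8] [ 3.127  0.011 -0.21 ] [ 4.  -5.8 -9.5] 11.278598706081636
scene -118 259 angle 38.68207162836137 pca 38.824255361282404 z at x=96 111.40285321993207
scene 98 273 angle 38.76462242358755 pca 38.872651127684186 z at x=96 113.69768710421997
top -118 400 angle 38.746901469613654 pca 38.816788320965934 z at x=96 109.66929962963505
top 98 278 angle 38.970707521802154 pca 39.17955753965359 z at x=96 110.73838638657907
```

View pics/top20.png

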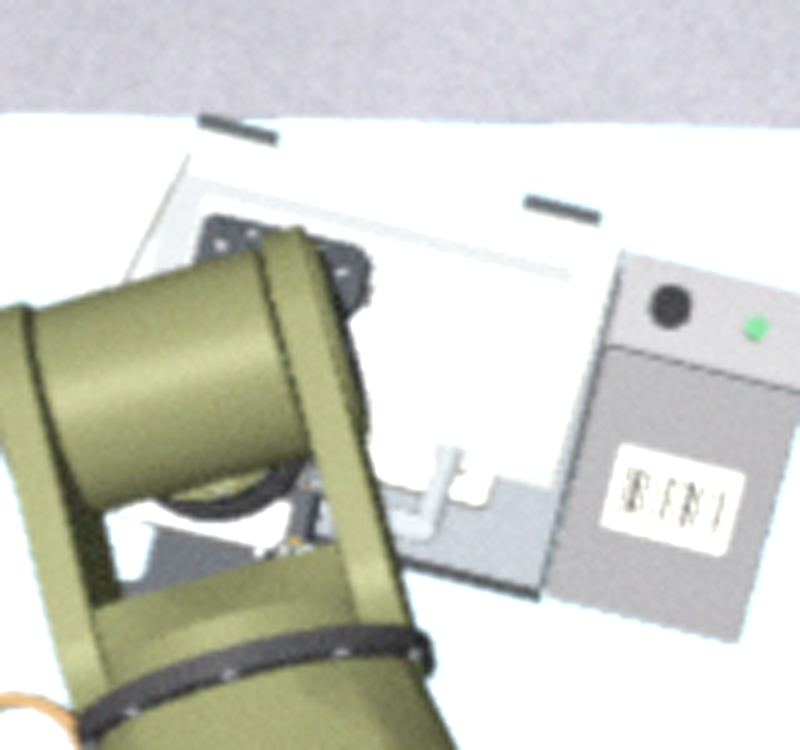

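Call:
arm_command(steps=[[0,[0.12,0,-0.1],0],[0,[0.12,0,-0.12],0],[0,[0,0,0],0],[0,[0,0,0],0],[0,[0,0,0],0]], force=25)

```text
clock: 23.37
eef_pos: [562.1, 203.3, 238.0]
eef_rot: [3.127, 0.012, -0.21]
wrist_force: [-0.7, -6.4, -6.5]
finger_gap: 11.1
```

```bash
python3 ang.py; for i in 21 22 23; do python3 look.py $i scene 0 384 0 512 1.5;python3 look.py $i top 0 384 0 512 1.5;python3 cov.py $i; done; python3 ang.py
```

```text
23.3667 [-86.18  -0.81 238.03] phi 40.41116788934778 r 242.68666116831986 f loc [ 0.65 -6.44 -6.46] 11.098747510879232 [ 3.13  0.01 -0.21]
23.4167 [562.1 203.4 238. ] [ 3.127  0.012 -0.21 ] [-0.9 -6.5 -6.6] 11.305791907235946
23.4667 [562.1 203.4 238. ] [ 3.127  0.012 -0.21 ] [-0.  -5.6 -6.9] 11.028666931171093
scene -118 273 angle 39.88937510466215 pca 40.03496995555101 z at x=96 110.29097367370343
scene 98 271 angle 39.32221989525875 pca 39.42730783513708 z at x=96 113.92032795188457
top -118 388 angle 39.19057542836944 pca 39.265136540499434 z at x=96 110.24865132551847
top 98 256 angle 39.812209075451506 pca 40.01135837229021 z at x=96 110.42675672309628
23.5167 [562.1 203.4 238. ] [ 3.127  0.012 -0.21 ] [-0.2 -6.3 -6.8] 11.413418126190926
23.5667 [562.1 203.3 238. ] [ 3.127  0.012 -0.21 ] [-0.4 -6.5 -6.6] 11.398997935276858
scene -118 258 angle 39.62800988908599 pca 39.77396723326375 z at x=96 110.95167365644556
scene 98 284 angle 39.46946891122902 pca 39.56889709451448 z at x=96 113.41400829877031
top -118 393 angle 39.48959349952711 pca 39.565701885693564 z at x=96 109.66226899986827
top 98 257 angle 39.98259880314351 pca 40.172482048155295 z at x=96 110.24439304538569
23.6167 [562.1 203.3 238. ] [ 3.127  0.012 -0.21 ] [ 0.5 -5.4 -6.3] 11.096034081122053
23.6667 [562.1 203.4 238. ] [ 3.127  0.012 -0.21 ] [-0.1 -6.2 -6.4] 11.529516663661223
scene -118 258 angle 39.5510158997594 pca 39.68615627953834 z at x=96 110.963146491597
scene 98 270 angle 39.74267804781659 pca 39.8341730604865 z at x=96 113.16514202425897
top -118 386 angle 39.62486217977154 pca 39.695657330860634 z at x=96 109.32571101391139
top 98 263 angle 39.83348535534776 pca 40.05584916861173 z at x=96 110.27286238875851
23.6667 [-86.18  -0.8  238.04] phi 40.413953745451295 r 242.69205826159669 f loc [ 1.19 -6.05 -6.36] 11.529516663661223 [ 3.13  0.01 -0.21]
```

View pics/scene23.png

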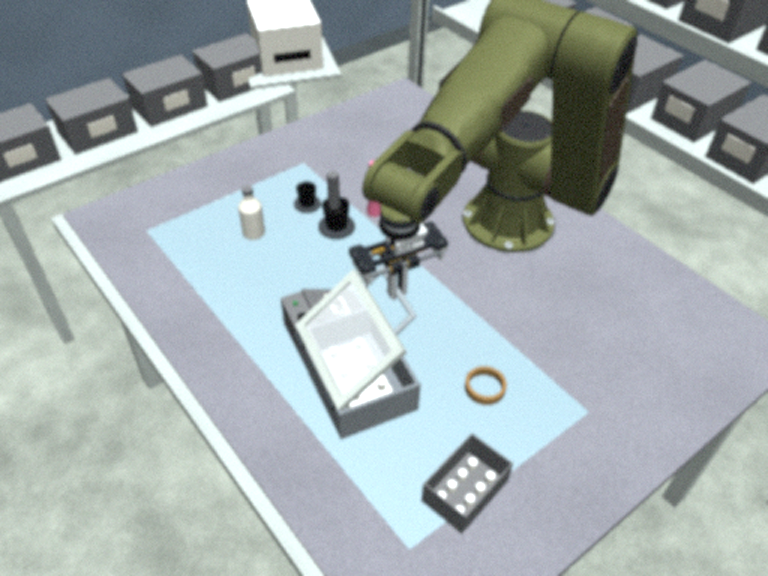

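View pics/top23.png

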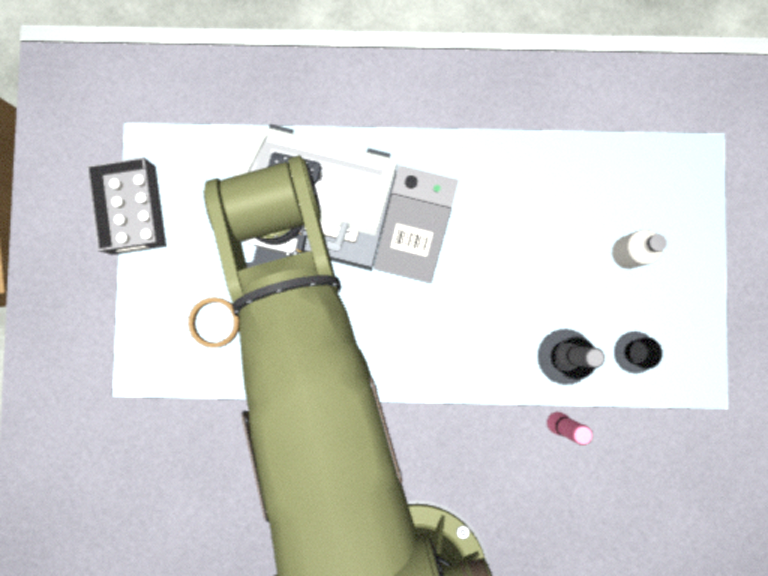

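The cover is at about 39.7 degrees from depth and 40.4 from the TCP. Everything is steady, the scanner is upright in its stand, and the bottle, bin and tape have not moved. Handing in.

```bash
python3 -c "
from cell import manip
print(manip.sign_off()); print(manip.read_state()['clock'])"
```

```text
the job is handed in; nothing more can be done
None
the job is handed in; nothing more can be done
```

I scanned the label, put the scanner back in its stand, and opened the cover. I handed the job in at about 23.7 s with the gripper still holding the cover at about 40°.

- **Aiming:** The tool can only point down, so I tilted the scanner in the grip. I leaned it in its cup, then pressed its nose lightly flat on the console panel below the label. It then held in front of the label for about 2 s.
    - **Tilt and distance:** The depth fits gave a tilt of 24–25.5° against the 25° wanted, with about 1° of sideways lean. The distance was about 59 mm, worked out from the panel contact.
    - **Position:** The spot was within about 2 mm of the label's middle. That came from the image overlay, and the handle turned out 2 mm off my fixture estimate, so the aim may be off by that much too.
- **Grip height:** Pressing the nose on the panel made the fingers slip down the barrel. Their tips ended about 76 mm from the nose, below the 85 mm advised and close to the button. The finger gap stayed at 32 mm, so they were not on the button.
- **Return:** The scanner stands upright, nose down, in its own stand and is released. Its tail sits within about 4 mm of where it started.
- **Cover:** The angle read about 39.7° from depth in both cameras and 40.4° from the arm position. The wrist force was about 9 N at the end, after peaking near 28 N while I lifted the cover.
- **Bystanders:** The bottle, bin and tape look unmoved in the last pictures.
- **Wrong turn:** Early on I turned the gripper the wrong way and ran it close to the arm's inner reach limit. That left about 1° of tool tilt for the rest of the job; nothing was touched.

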